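Gauge the gemstones and sort them by height

TASK

Check the bridge gauge by standing it over the brass setting block, where it must read 30 mm, then measure every gemstone that is there in the order red, amber, green, blue: for each, stand the gauge squarely over the stone with both soles flat on the bench and its sprung foot on the middle of the stone's flat top, and keep it still for about a second. When all are measured, stand the gauge back squarely on its cork pad, lengthwise and put each stone that is higher than the setting block in the blue tray and each lower one in the white tray, lying flat on its base. Leave everything else on the bench where it is.

Things in the scene. Friction and masses are not known exactly. Their poses are not given: they have to be found in the camera images.
- gauge: bridge height gauge, loose, 0.43 kg. A grey bar 112 mm long along its x, 22 mm wide, joins two legs with steel soles, each 12 mm (x) by 60 mm (y), 10 mm high, centred at x = +-50 mm: 88 mm clear between them. Bar 52 to 64 mm above the soles, black grip on its middle. Origin midway between the soles, at the level of their undersides; z up. Starts standing on the pad
- grip (a point): point inside the gauge's black grip, 95 mm above the soles, on the gauge's z axis; gauge axes. The grip is 34 mm (x) by 28 mm (y), from 64 to 112 mm above the soles: hold it across its y faces
- scale (a point): the 30 mm mark on the gauge's upright scale plate, which stands on the bar beside the grip (x 24 to 52 mm, 3 mm thick, up to 114 mm above the soles); white below this mark, blue above it. A red pointer moves up it 1:1 with the foot; black ticks every 5 mm from 0 to 40
- foot (a joint): sprung foot of the gauge, a steel disc 14 mm across under the middle of the bar, sliding up and down (m, grows upward). Reads the height of its underside above the soles: when the gauge stands on the bench over a thing, that thing's height. A weak spring and its weight (0.3 to 1.5 N in all) press it down, to -0.004 in free air; top stop 0.042
- foot_tip (a point): centre of the underside of the gauge's foot; moves with it
- setting_block: brass setting block, a cylinder 32 mm in diameter and exactly 30 mm high, fixed upright on the bench; origin at the centre of its base
- pad: cork pad of the gauge, fixed on the bench, 150 mm along its x, 90 mm along its y, paper-thin (under 1 mm, level with the bench; a gauge or stone standing on it counts as on the bench); origin at its centre. Gauge and pad start with their x axes about parallel
- blue_tray: low blue tray, fixed to the bench, 200 mm along its x, 130 mm along its y, walls 4 mm thick and 12 mm high, floor 4 mm thick (inner floor 192 x 122 mm). Origin at the centre of its underside, on the bench. The trays may change sides
- white_tray: low white tray, fixed to the bench, 200 mm along its x, 130 mm along its y, walls 4 mm thick and 12 mm high, floor 4 mm thick (inner floor 192 x 122 mm). Origin at the centre of its underside, on the bench. The trays may change sides
- red_stone: red cut gemstone, round with 16 facets, 38 mm across, 75 g: a straight-sided band from the base up to 16 mm, then a crown sloping in to a flat top 25 mm across. Height between 20 and 40 mm, not written down: the gauge tells it. Origin at the centre of its base, z up. Stands on the bench; may be absent (None)
- amber_stone: amber cut gemstone, round with 16 facets, 38 mm across, 75 g: a straight-sided band from the base up to 16 mm, then a crown sloping in to a flat top 25 mm across. Height between 20 and 40 mm, not written down: the gauge tells it. Origin at the centre of its base, z up. Stands on the bench; may be absent (None)
- green_stone: green cut gemstone, round with 16 facets, 38 mm across, 75 g: a straight-sided band from the base up to 16 mm, then a crown sloping in to a flat top 25 mm across. Height between 20 and 40 mm, not written down: the gauge tells it. Origin at the centre of its base, z up. Stands on the bench; may be absent (None)
- blue_stone: blue cut gemstone, round with 16 facets, 38 mm across, 75 g: a straight-sided band from the base up to 16 mm, then a crown sloping in to a flat top 25 mm across. Height between 20 and 40 mm, not written down: the gauge tells it. Origin at the centre of its base, z up. Stands on the bench; may be absent (None)
- loupe: bystander: folded loupe, 57 mm long along its x (from -13 to +44 mm), 26 mm wide, 18 mm high; origin under the lens
- case: bystander: purple case 50 x 130 x 26 mm, origin under its centre
- torch: bystander: black penlight 110 mm long along its y, 13 mm thick
- gem_box: bystander: clear gem box 34 x 34 x 30 mm with a white stone
- pencil: bystander: yellow pencil stub 100 mm long along its x, 9 mm thick
There are look-alikes about, which are no part of the job. What is shaped like the amber_stone but black is not meant. Several things look just like the red_stone: the one meant starts farthest from the robot's base.

How it is judged:
On the way, in this order (a step that is already met when the one before it is completed fails the run):
1. the gauge stands over the brass setting block and reads its height (30 mm) (value of joint foot between 0.0284 and 0.0316 m and horizontal distance between gauge and setting_block below 0.012 m and height (world z) of gauge below 0.003 m and angle between gauge's own z axis and vertical below 0.04 rad), for 0.7 s.
2. then the gauge stands on the bench over the red stone with its foot resting on the flat top, so that it reads the stone's height (z of foot_tip in the frame of red_stone between 0.0234 and 0.0266 m and z of gauge in the frame of red_stone between -0.002 and 0.002 m and horizontal distance between gauge and red_stone below 0.012 m and angle between the z axis of gauge and the z axis of red_stone, either way round below 0.05 rad and angle between red_stone's own z axis and vertical below 0.05 rad and height (world z) of red_stone below 0.003 m and contact force between gauge and red_stone above 0.15 N), for 0.7 s.
3. then the gauge stands on the bench over the amber stone with its foot resting on the flat top, so that it reads the stone's height (z of foot_tip in the frame of amber_stone between 0.0334 and 0.0366 m and z of gauge in the frame of amber_stone between -0.002 and 0.002 m and horizontal distance between gauge and amber_stone below 0.012 m and angle between the z axis of gauge and the z axis of amber_stone, either way round below 0.05 rad and angle between amber_stone's own z axis and vertical below 0.05 rad and height (world z) of amber_stone below 0.003 m and contact force between gauge and amber_stone above 0.15 N), for 0.7 s.
4. then the gauge stands on the bench over the green stone with its foot resting on the flat top, so that it reads the stone's height (z of foot_tip in the frame of green_stone between 0.0204 and 0.0236 m and z of gauge in the frame of green_stone between -0.002 and 0.002 m and horizontal distance between gauge and green_stone below 0.012 m and angle between the z axis of gauge and the z axis of green_stone, either way round below 0.05 rad and angle between green_stone's own z axis and vertical below 0.05 rad and height (world z) of green_stone below 0.003 m and contact force between gauge and green_stone above 0.15 N), for 0.7 s.
5. then the gauge stands on the bench over the blue stone with its foot resting on the flat top, so that it reads the stone's height (z of foot_tip in the frame of blue_stone between 0.0364 and 0.0396 m and z of gauge in the frame of blue_stone between -0.002 and 0.002 m and horizontal distance between gauge and blue_stone below 0.012 m and angle between the z axis of gauge and the z axis of blue_stone, either way round below 0.05 rad and angle between blue_stone's own z axis and vertical below 0.05 rad and height (world z) of blue_stone below 0.003 m and contact force between gauge and blue_stone above 0.15 N), for 0.7 s.
At the end, for the whole second after the job is handed in: Every stone present rests flat on its base on the floor of its tray (blue if higher than 30 mm, else white; within the walls, tilt below 0.06 rad), the gauge stands upright on the pad lengthwise on it (within 25 mm of the middle, 0.35 rad of the pad's direction, either way round), all at rest (x of red_stone in the frame of white_tray between -0.085 and 0.085 m and y of red_stone in the frame of white_tray between -0.05 and 0.05 m and z of red_stone in the frame of white_tray between 0.001 and 0.008 m and angle between each of red_stone, amber_stone, green_stone, blue_stone's own z axis and vertical below 0.06 rad and linear speed of each of red_stone, amber_stone, green_stone, blue_stone, gauge below 0.02 m/s and x of amber_stone in the frame of blue_tray between -0.085 and 0.085 m and y of amber_stone in the frame of blue_tray between -0.05 and 0.05 m and z of amber_stone in the frame of blue_tray between 0.001 and 0.008 m and x of green_stone in the frame of white_tray between -0.085 and 0.085 m and y of green_stone in the frame of white_tray between -0.05 and 0.05 m and z of green_stone in the frame of white_tray between 0.001 and 0.008 m and x of blue_stone in the frame of blue_tray between -0.085 and 0.085 m and y of blue_stone in the frame of blue_tray between -0.05 and 0.05 m and z of blue_stone in the frame of blue_tray between 0.001 and 0.008 m and horizontal distance between gauge and pad below 0.025 m and angle between the x axis of gauge and the x axis of pad, either way round below 0.35 rad and height (world z) of gauge below 0.003 m and angle between gauge's own z axis and vertical below 0.03 rad); the robot touches nothing.
It fails at once if the loupe (a bystander) is moved by more than 30 mm (distance of loupe from where it was at the start of the episode above 0.03 m).
It fails at once if the case (a bystander) is moved by more than 30 mm (distance of case from where it was at the start of the episode above 0.03 m).
It fails at once if the torch (a bystander) is moved by more than 30 mm (distance of torch from where it was at the start of the episode above 0.03 m).
It fails at once if the gem box (a bystander) is moved by more than 30 mm (distance of gem_box from where it was at the start of the episode above 0.03 m).
It fails at once if the pencil (a bystander) is moved by more than 30 mm (distance of pencil from where it was at the start of the episode above 0.03 m).
Of red_stone, amber_stone, green_stone, blue_stone only 3 to 4 are there at a start; the rules pass over those that are not, and their reading is None.
At some moment in a run one of red_stone, amber_stone, green_stone, blue_stone may be knocked a few centimetres aside while the robot is not near it.
It also fails if it takes over 210 s, if anything falls off the work surface, if the arm or the gripper's body presses on something with over 40 N, if the wrist force passes 120 N, or if a joint passes its speed limit or range.

ROBOT

A 6-joint arm with a two-finger parallel gripper is mounted at the origin on the work surface. World frame = base frame: x ahead of the robot, y to its left, z up, the work surface at z = 0. Lengths are in m, angles in rad, forces in N, time in s.
With the tool pointing down it reaches from about 0.375 to 0.825 m from the base axis. Payload 5.5 kg.
Tool frame: the origin (TCP) lies on the centre line of the jaws, within the pads' length; the fingertips stand 19 mm ahead of it and the grasp point (between the pads) is the TCP (arm.tip_extent is the z of the fingertips in the tool frame, in m); z points along the fingers, y is the line along which they close (so a half turn about z gives the same grasp; the last joint's range is limited). The gripper opens to 85 mm and grips with 20 to 120 N. Pads are 22 mm wide; open, the fingers measure 114 mm over their backs; the gripper's body (76 mm by 85 mm) begins 54 mm behind the grasp point. The pads swing forward as they close: fully open they stand 13 mm farther back than shut.
Start: joints at [-1.242, 0.314, -0.047, 1.21, 0, 1.571], TCP at [0.194, -0.568, 0.25] pointing down, gripper open.
Joint ranges: [-2.67, 2.67], [-0.69, 1.73], [-1.03, 1.25], [-2.08, 2.16], [-1.42, 1.45], [-3.14, 3.14]. Speed limits (rad/s): [2.39, 2.39, 3.01, 3.14, 3.14, 3.14].

INTERFACE

Orientations are given as a rotation vector (axis times angle).
In Python, from plant import readout, imaging, arm gives the robot as it stands. The module is installed in compiled form; this text tells all that it offers.
- The arm moves only by the tool step_arm, never from a script. Its argument "targets" is a list of rows, each an object of numbers: "wx", "wy", "wz": the turn, a rotation vector about the tool's x, y, z in rad; "tx", "ty", "tz": the shift along the tool's x, y, z in cm; "fingers": the opening, from 0 (shut) to 1 (fully open). In form: [{"wx": .., "wy": .., "wz": .., "tx": .., "ty": .., "tz": .., "fingers": ..}, ...]. A call has exactly 10 rows; each row is the pose to reach, as a shift and turn from the pose commanded when the call began, along the tool's axes at that moment; what a row does not reach only later rows make up. A row lasts 1/8 s, in which the tool goes at most 62.5 mm and 10.7 degrees, less where a joint would pass 70% of its speed; a pose out of reach is approached as far as the arm can. A call with a gripper value outside its range is refused whole. The fingers move at their own pace and stop on an object; "newtons" is the grip in N (left out, the last holds). Time passes only in rows, so rows that repeat a pose let the fingers close, or fill a call up. It gives the time, the measured TCP pose, the force, the opening and the grip force at its end, in the units of the state.
- readout.observe(): the state, without advancing time (a new reading comes with each control period).
- imaging.grab_frame(name): name is "side" or "top" or "wrist"; returns a dict with "img" (480x640x3 uint8, blue, green, red), "mtx" (3x3 intrinsics, pixels), "R" (3x3) and "t" (3): a world point X has camera coordinates R X + t. Camera axes: x right, y down, z forward; pixel columns grow to the right and rows downward; lengths in m; the calibration is good to about 2 mm. The wrist camera is an equidistant fisheye: a pixel r from the principal point sees the ray r / f radians off the axis. A picture is of the moment at which its call begins. There is no depth.
- arm.sign_off(): hands the job in; it is judged then, once.
The state is a dict: "time": time; "joints": joint angles; "dq": joint speeds; "tau": joint torques, N m; "position": TCP position; "ee_rot": TCP orientation; "ft_force": force on the tool from outside, world axes, zero at the start; "wrist_torque": the same for the moment, N m; "finger_gap": finger opening in m; "grip_force": force on a finger pad.
Only numpy, scipy, OpenCV 4.12 (cv2) and the standard library are available. Lean on these libraries where they do the work, as an engineer would, in place of code of your own. Each camera call takes 0.05 s, during which the arm holds its last target. There are 200 camera calls.

## Working session

There is one attempt and no reset: what is moved stays moved. The work goes in short steps, Python scripts to look and compute and a tool call to move; the robot and the scene stay as the last step left them, time stands still between calls to the robot, and variables do not carry over. Pictures are saved under pics/ and viewed, at most 14 in all, crops included, and the job is handed in when it is done.

Besides the shell and the picture viewer there is one more tool, called after "Emit:" as name(argument=value, ...) on one line, values as JSON. step_arm: Moves the arm, as the interface text tells. Its arguments: {"type":"object","properties":{"targets":{"type":"array"},"newtons":{"type":"number"}},"required":["targets"]}

```bash
mkdir -p pics
python3 - <<'E'
from plant import readout, imaging, arm
import cv2,pickle
s=readout.observe(); print({k:s[k] for k in('time','position','ee_rot','finger_gap')}, arm.tip_extent)
d={}
for n in('top','side','wrist'):
    f=imaging.grab_frame(n); d[n]=f; cv2.imwrite(f'pics/{n}0.png',f['img']); print(n,f['mtx'].tolist(),f['R'].round(4).tolist(),f['t'].round(4).tolist())
pickle.dump(d,open('f0.pkl','wb'))
E
```

```text
{'time': 0.0, 'position': array([ 0.19356479, -0.56733875,  0.24944274]), 'ee_rot': array([-3.09757805e+00, -5.13875202e-01,  4.44775380e-04]), 'finger_gap': 0.08537205631910547} 0.019
top [[530.9780767583528, 0.0, 318.12831665444105], [0.0, 530.9780767583528, 233.72475695283399], [0.0, 0.0, 1.0]] [[0.0158, -0.9999, 0.0008], [-0.9743, -0.0156, -0.2248], [0.2248, 0.0027, -0.9744]] [-0.0194, 0.5824, 1.0189]
side [[588.8499579136367, 0.0, 318.54269390610386], [0.0, 588.8499579136367, 240.15929032803072], [0.0, 0.0, 1.0]] [[0.941, -0.3383, -0.0034], [-0.2164, -0.5942, -0.7747], [0.26, 0.7297, -0.6324]] [-0.524, 0.1915, 0.9972]
wrist [[371.64829954431775, 0.0, 327.29510949331393], [0.0, 371.64829954431775, 236.0078575511963], [0.0, 0.0, 1.0]] [[0.3225, -0.9466, -0.0017], [-0.8977, -0.3064, 0.3167], [-0.3003, -0.1006, -0.9485]] [-0.5983, -0.0413, 0.38]
```

View pics/top0.png

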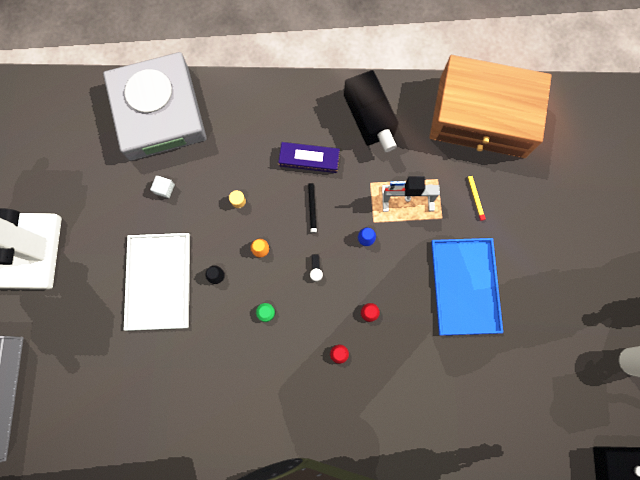

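View pics/side0.png

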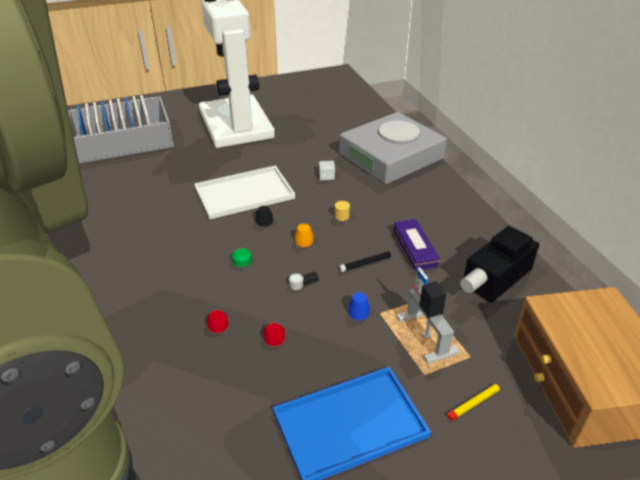

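The reds are at top-view (340,354) and (370,312). The one at (370,312) is higher in the image, so it has larger x and is farther from the base. I'll compute that and confirm it in a crop, skipping the black one at (214,275).

```bash
cat > h.py <<'E'
import cv2,numpy as np,pickle
from scipy.optimize import least_squares
def proj(f,X):
    return cv2.projectPoints(np.float64(X).reshape(-1,1,3),cv2.Rodrigues(f['R'])[0],f['t'],f['mtx'],None)[0][:,0]
def ray(f,uv,z):
    "world point at height z on the pixel's ray"
    d=f['R'].T@np.linalg.solve(f['mtx'],[*uv,1.]); c=-f['R'].T@f['t']
    return c+d*(z-c[2])/d[2]
HUE={'red':[(0,4),(174,180)],'amber':[(12,19)],'green':[(50,75)],'blue':[(112,124)],'brass':[(20,27)]}
H={'red':.025,'amber':.035,'green':.022,'blue':.038,'brass':.030}
def blobs(f,c,smin=150,amin=40,amax=900):
    hsv=cv2.cvtColor(f['img'],cv2.COLOR_BGR2HSV)
    m=sum(cv2.inRange(hsv,(a,smin,50),(b,255,255)) for a,b in HUE[c]).astype(np.uint8)
    n,_,st,ce=cv2.connectedComponentsWithStats(m)
    return [(ce[i],st[i,4]) for i in range(1,n) if amin<st[i,4]<amax]
A=np.linspace(0,2*np.pi,16,endpoint=False)
def model(c,x,y,z0=0):
    L=[(.016,0),(.016,.03)] if c=='brass' else [(.019,0),(.019,.016),(.0125,H[c])]
    return np.vstack([np.c_[x+r*np.cos(A),y+r*np.sin(A),0*A+z+z0] for r,z in L])
def cen(f,c,x,y,z0=0):
    h=cv2.convexHull(proj(f,model(c,x,y,z0)).astype(np.float32)); m=cv2.moments(h)
    return np.array([m['m10'],m['m01']])/m['m00']
def fit(c,obs,z0=0):
    "obs: list of (frame, pixel centroid)"
    p0=ray(*obs[0],z0+.012)[:2]
    r=least_squares(lambda p:np.ravel([cen(f,c,*p,z0)-uv for f,uv in obs]),p0,diff_step=1e-3)
    return r.x,np.abs(r.fun).max()
E
python3 - <<'E'
from h import *
d=pickle.load(open('f0.pkl','rb'))
for c in HUE:
    bt,bs=blobs(d['top'],c),blobs(d['side'],c)
    print(c,[(b[0].round(1).tolist(),int(b[1])) for b in bt],'|',[(b[0].round(1).tolist(),int(b[1])) for b in bs])
    for b in bt:
        for s in bs:
            p,e=fit(c,[(d['top'],b[0]),(d['side'],s[0])])
            if e<6: print('   ',p.round(4),round(e,2),'r=',np.hypot(*p).round(3))
img=d['top']['img']; s=d['side']['img']
def crop(i,x,y,w,h,k): return cv2.resize(i[y:y+h,x:x+w],None,fx=k,fy=k,interpolation=cv2.INTER_CUBIC)
a=crop(img,365,170,80,60,5); b=crop(s,375,260,100,110,4)
cv2.imwrite('pics/c1.png',cv2.copyMakeBorder(np.hstack([a[:300],cv2.resize(crop(img,320,290,80,80,4),(300,300))]),0,0,0,0,0))
cv2.imwrite('pics/c2.png',b)
E
```

```text
red [([369.8, 312.0], 276), ([339.1, 353.7], 277)] | [([217.2, 321.1], 413), ([273.7, 334.2], 429), ([451.4, 415.4], 68)]
    [ 0.4311 -0.1198] 0.42 r= 0.447
    [ 0.3456 -0.0564] 0.54 r= 0.35
amber [([439.0, 103.3], 72), ([442.0, 128.1], 187), ([484.0, 139.8], 56), ([260.5, 249.5], 155)] | [([303.4, 237.6], 252)]
    [0.5614 0.1114] 1.05 r= 0.572
green [([265.1, 312.0], 270)] | [([241.3, 257.4], 287)]
    [0.4276 0.0977] 0.43 r= 0.439
blue [([366.6, 236.4], 260)] | [([358.6, 307.7], 396)]
    [ 0.5918 -0.115 ] 0.29 r= 0.603
brass [([258.5, 244.9], 109)] | [([341.7, 210.3], 246), ([304.3, 230.6], 119), ([545.8, 358.6], 65), ([539.0, 376.9], 57), ([476.5, 399.6], 445)]
    [0.5688 0.1199] 2.56 r= 0.581
```

View pics/c1.png

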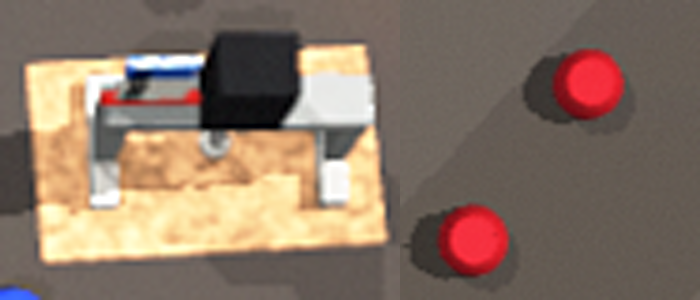

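View pics/c2.png

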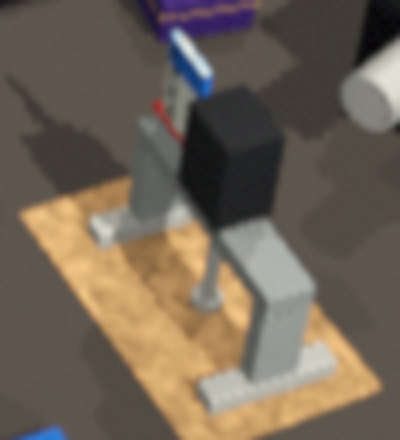

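The left crop shows the gauge with its scale towards image left (+y), so gauge x is about +y. The pad corners, in full-image pixels, are about (370,183), (439,179), (443,218) and (373,223). The target red is the upper-right one at (370,312), at r=0.447 against 0.350 for the other.

Run:
```python
from h import *
d=pickle.load(open('f0.pkl','rb')); T,S=d['top'],d['side']
HUE['brass']=HUE['amber']=[(12,30)]
for c,(ut,us) in {'brass':((237,199),(342,211)),'amber':((260,248),(304,235))}.items():
    g=lambda f,u,s:min(blobs(f,c,s),key=lambda b:np.hypot(*(b[0]-u)))
    a,b=g(T,ut,90),g(S,us,90); p,e=fit(c,[(T,a[0]),(S,b[0])]); print(c,a,b,p.round(4),e)
pad=np.array([ray(T,(365+u/5,170+v/5),0)[:2] for u,v in[(26,64),(368,45),(388,240),(42,264)]])
ax=pad[0]+pad[3]-pad[1]-pad[2]; print('pad',pad.mean(0).round(4),'yaw',np.degrees(np.arctan2(ax[1],ax[0])),pad.round(3).tolist())
mm=1e-3*np.array([(50,30,0),(-50,30,0),(-56,30,0),(-56,-30,0),(44,30,0),(-56,11,64),(-56,-11,64),(17,14,112),(17,-14,112),(-17,-14,112),(-17,14,112)])
uv=np.array([(385.8,211.4),(431.8,210.8)]+[(375+u/4,260+v/4) for u,v in[(208,411),(337,371),(100,244),(263,303),(315,290),(190,100),(238,87),(281,125),(237,140)]])
def res(p):
    c,s=np.cos(p[2]),np.sin(p[2]); X=mm@np.array([[c,s,0],[-s,c,0],[0,0,1]])+[p[0],p[1],0]
    return np.vstack([proj(T,X[:2]),proj(S,X[2:])])-uv
r=least_squares(lambda p:res(p).ravel(),[.66,-.18,1.57]); print('gauge',r.x.round(4),np.degrees(r.x[2])); print(res(r.x).round(1).tolist())
for n,q in{'white':[(126,235),(189,233),(188,328),(123,330)],'blue':[(432,240),(493,239),(502,333),(440,335)]}.items():
    P=np.array([ray(T,u,.012)[:2] for u in q]); print(n,P.mean(0).round(4),P.round(3).tolist())
for n,u in dict(torch1=(312,185),torch2=(313,231),loupe=(316,274),loupe2=(315,257),case=(308,157),black=(214,275),gembox=(162,187),pencil=(470,178),pencil2=(482,219),bottle=(388,140)).items(): print(n,ray(T,u,.012)[:2].round(3))
```

```text
brass (array([238.17592593, 200.75      ]), np.int32(108)) (array([341.74132492, 210.19873817]), np.int32(317)) [0.6677 0.1654] 1.2075290395712273
amber (array([259.65      , 247.49285714]), np.int32(280)) (array([303.56115108, 235.38129496]), np.int32(417)) [0.5645 0.1149] 0.3793231185082675
pad [ 0.6762 -0.203 ] yaw 94.6265854844895 [[0.716, -0.124], [0.727, -0.276], [0.638, -0.282], [0.624, -0.13]]
gauge [ 0.6828 -0.2045  1.5976] 91.53812518546069
[[-1.1, -0.4], [-1.5, -0.3], [0.1, 1.1], [-0.8, 0.8], [-0.8, 1.3], [1.4, -1.0], [0.3, -1.5], [-1.2, -0.9], [1.8, -2.0], [1.8, 2.0], [-2.5, 2.8]]
white [0.4886 0.3286] [[0.586, 0.402], [0.592, 0.267], [0.391, 0.255], [0.385, 0.389]]
blue [ 0.4878 -0.324 ] [[0.585, -0.254], [0.59, -0.385], [0.391, -0.392], [0.385, -0.264]]
torch1 [0.705 0.005]
torch2 [0.601 0.001]
loupe [ 0.508 -0.007]
loupe2 [ 0.544 -0.004]
case [0.77  0.015]
black [0.502 0.208]
gembox [0.695 0.334]
pencil [ 0.726 -0.343]
pencil2 [ 0.634 -0.364]
bottle [ 0.813 -0.163]
```

Emit:
step_arm(targets=[{"tx": 5.8,"ty": -1.86,"tz": 0.7,"wz": -0.127,"fingers": 1},{"tx": 11.6,"ty": -3.72,"tz": 1.4,"wz": -0.254,"fingers": 1},{"tx": 17.4,"ty": -5.58,"tz": 2.1,"wz": -0.38,"fingers": 1},{"tx": 23.2,"ty": -7.44,"tz": 2.8,"wz": -0.507,"fingers": 1},{"tx": 29,"ty": -9.3,"tz": 3.5,"wz": -0.634,"fingers": 1},{"tx": 34.8,"ty": -11.2,"tz": 4.2,"wz": -0.761,"fingers": 1},{"tx": 40.6,"ty": -13,"tz": 4.9,"wz": -0.888,"fingers": 1},{"tx": 46.4,"ty": -14.9,"tz": 5.6,"wz": -1.014,"fingers": 1},{"tx": 52.2,"ty": -16.7,"tz": 6.3,"wz": -1.141,"fingers": 1},{"tx": 58,"ty": -18.6,"tz": 7,"wz": -1.268,"fingers": 1}], newtons=50)

```text
invalid input
```

Emit:
step_arm(targets=[{"wx": 0,"wy": 0,"wz": -0.127,"tx": 5.8,"ty": -1.86,"tz": 0.7,"fingers": 1},{"wx": 0,"wy": 0,"wz": -0.254,"tx": 11.6,"ty": -3.72,"tz": 1.4,"fingers": 1},{"wx": 0,"wy": 0,"wz": -0.38,"tx": 17.4,"ty": -5.58,"tz": 2.1,"fingers": 1},{"wx": 0,"wy": 0,"wz": -0.507,"tx": 23.2,"ty": -7.44,"tz": 2.8,"fingers": 1},{"wx": 0,"wy": 0,"wz": -0.634,"tx": 29,"ty": -9.3,"tz": 3.5,"fingers": 1},{"wx": 0,"wy": 0,"wz": -0.761,"tx": 34.8,"ty": -11.2,"tz": 4.2,"fingers": 1},{"wx": 0,"wy": 0,"wz": -0.888,"tx": 40.6,"ty": -13,"tz": 4.9,"fingers": 1},{"wx": 0,"wy": 0,"wz": -1.014,"tx": 46.4,"ty": -14.9,"tz": 5.6,"fingers": 1},{"wx": 0,"wy": 0,"wz": -1.141,"tx": 52.2,"ty": -16.7,"tz": 6.3,"fingers": 1},{"wx": 0,"wy": 0,"wz": -1.268,"tx": 58,"ty": -18.6,"tz": 7,"fingers": 1}], newtons=50)

```text
time: 1.4
position: [0.6839, -0.2032, 0.1797]
ee_rot: [-2.188, -2.255, 0.001]
ft_force: [0.3, -1.2, 0.1]
finger_gap: 0.0851
grip_force: 0.0
```

```bash
cat >> h.py <<'E'
def wproj(f,X):
    c=np.atleast_2d(X)@f['R'].T+f['t']; r=np.hypot(c[:,0],c[:,1]); th=np.arctan2(r,c[:,2]); m=f['mtx']
    return np.c_[m[0,2]+m[0,0]*th*c[:,0]/r, m[1,2]+m[1,1]*th*c[:,1]/r]
def gpts(mm,p):
    c,s=np.cos(p[2]),np.sin(p[2]); return 1e-3*np.array(mm,float)@np.array([[c,s,0],[-s,c,0],[0,0,1]])+[p[0],p[1],0]
E
python3 - <<'E'
from plant import imaging
from h import *
f=imaging.grab_frame('wrist'); pickle.dump(f,open('w1.pkl','wb')); im=f['img'].copy()
p=(.6828,-.2045,1.5976)
mm=[(x,y,0) for x in(56,44,-44,-56) for y in(30,-30)]+[(x,y,112) for x in(17,-17) for y in(14,-14)]
for u in wproj(f,gpts(mm,p)): cv2.circle(im,tuple(int(round(v)) for v in u),2,(255,0,255),-1)
cv2.imwrite('pics/w1.png',im)
E
```

```text
(no output)
```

View pics/w1.png

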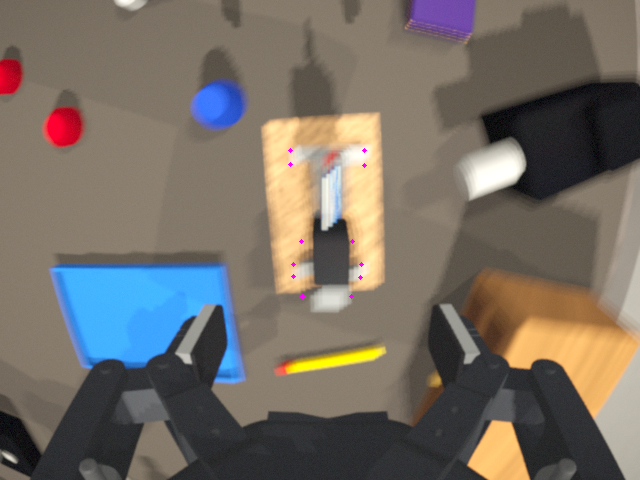

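The drawn soles match the image within about 2 px (soles at y≈157 and y≈271, grip centre at (332,255)), so the gauge pose holds to 1–2 mm. Next I descend and grip.

Emit:
step_arm(targets=[{"wx": 0,"wy": 0,"wz": 0,"tx": -0.1,"ty": 0,"tz": 1.7,"fingers": 1},{"wx": 0,"wy": 0,"wz": 0,"tx": -0.1,"ty": 0,"tz": 3.4,"fingers": 1},{"wx": 0,"wy": 0,"wz": 0,"tx": -0.1,"ty": 0,"tz": 5.1,"fingers": 1},{"wx": 0,"wy": 0,"wz": 0,"tx": -0.1,"ty": 0,"tz": 6.8,"fingers": 1},{"wx": 0,"wy": 0,"wz": 0,"tx": -0.1,"ty": 0,"tz": 8.0,"fingers": 1},{"wx": 0,"wy": 0,"wz": 0,"tx": -0.1,"ty": 0,"tz": 8.5,"fingers": 1},{"wx": 0,"wy": 0,"wz": 0,"tx": -0.1,"ty": 0,"tz": 8.5,"fingers": 0.35},{"wx": 0,"wy": 0,"wz": 0,"tx": -0.1,"ty": 0,"tz": 8.5,"fingers": 0.2},{"wx": 0,"wy": 0,"wz": 0,"tx": -0.1,"ty": 0,"tz": 8.5,"fingers": 0},{"wx": 0,"wy": 0,"wz": 0,"tx": -0.1,"ty": 0,"tz": 8.5,"fingers": 0}], newtons=50)

```text
time: 2.7
position: [0.683, -0.2056, 0.096]
ee_rot: [2.192, 2.25, 0.001]
ft_force: [-0.2, 0.9, 3.0]
finger_gap: 0.0272
grip_force: 51.2
```

Emit:
step_arm(targets=[{"wx": 0,"wy": 0,"wz": 0,"tx": 0,"ty": 0,"tz": 0,"fingers": 0},{"wx": 0,"wy": 0,"wz": 0,"tx": 0,"ty": 0,"tz": 0,"fingers": 0},{"wx": 0,"wy": 0,"wz": 0,"tx": 0,"ty": 0,"tz": 0,"fingers": 0},{"wx": 0,"wy": 0,"wz": 0,"tx": 0,"ty": 0,"tz": -0.5,"fingers": 0},{"wx": 0,"wy": 0,"wz": 0,"tx": 0,"ty": 0,"tz": -1.5,"fingers": 0},{"wx": 0,"wy": 0,"wz": 0,"tx": 0,"ty": 0,"tz": -3,"fingers": 0},{"wx": 0,"wy": 0,"wz": 0,"tx": 0,"ty": 0,"tz": -4.5,"fingers": 0},{"wx": 0,"wy": 0,"wz": 0,"tx": 0,"ty": 0,"tz": -6,"fingers": 0},{"wx": 0,"wy": 0,"wz": 0,"tx": 0,"ty": 0,"tz": -7,"fingers": 0},{"wx": 0,"wy": 0,"wz": 0,"tx": 0,"ty": 0,"tz": -7,"fingers": 0}])

```text
time: 3.95
position: [0.6833, -0.2058, 0.1667]
ee_rot: [2.191, 2.249, 0.002]
ft_force: [0.5, 0.1, -4.1]
finger_gap: 0.0276
grip_force: 50.6
```

Run:
```python
from plant import imaging
from h import *
HUE['brass']=HUE['amber']=[(12,30)]
T,S=imaging.grab_frame('top'),imaging.grab_frame('side')
cv2.imwrite('pics/s2.png',np.hstack([cv2.resize(S['img'][160:420,340:540],None,fx=2.2,fy=2.2),cv2.resize(T['img'][170:230,200:270],(400,572))]))
d=pickle.load(open('f0.pkl','rb'))
b=min(blobs(d['side'],'brass',90),key=lambda b:np.hypot(*(b[0]-(342,211))))
print(fit('brass',[(d['side'],b[0])]),[fit('brass',[(d['top'],np.array((237.2,199.5))),(d['side'],b[0])])])
```

```text
(array([0.6712172 , 0.16834503]), np.float64(2.0672374603236676e-06)) [(array([0.66934201, 0.16717732]), np.float64(0.6866657308544575))]
```

View pics/s2.png

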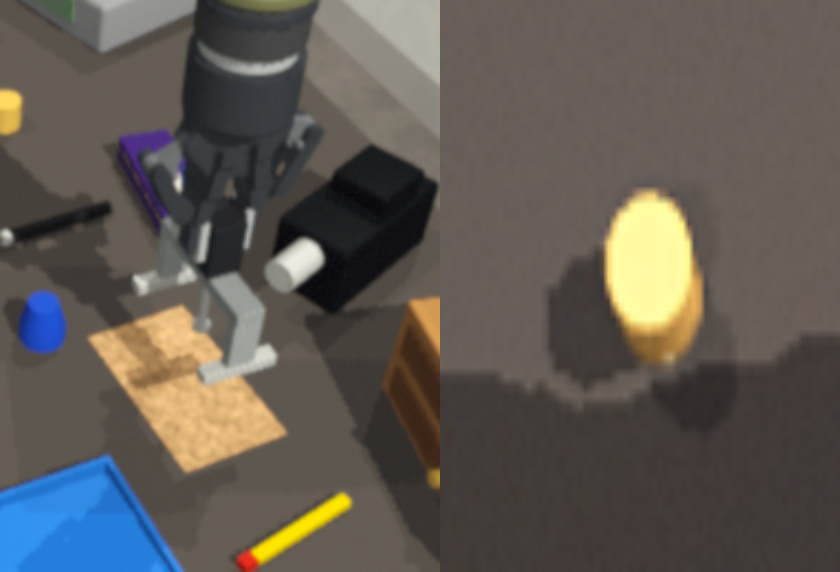

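The gauge hangs level in the gripper and the pad is clear below it. The brass block is at about (237.3,199.2) in the top view. Moving there now.

Emit:
step_arm(targets=[{"wx": 0,"wy": 0,"wz": 0,"tx": 2,"ty": 0,"tz": 0,"fingers": 0},{"wx": 0,"wy": 0,"wz": 0,"tx": 6,"ty": -0.1,"tz": 0,"fingers": 0},{"wx": 0,"wy": 0,"wz": 0,"tx": 11,"ty": -0.1,"tz": 0,"fingers": 0},{"wx": 0,"wy": 0,"wz": 0,"tx": 16,"ty": -0.2,"tz": 0,"fingers": 0},{"wx": 0,"wy": 0,"wz": 0,"tx": 21,"ty": -0.2,"tz": 0,"fingers": 0},{"wx": 0,"wy": 0,"wz": 0,"tx": 26,"ty": -0.3,"tz": 0,"fingers": 0},{"wx": 0,"wy": 0,"wz": 0,"tx": 31,"ty": -0.3,"tz": 0,"fingers": 0},{"wx": 0,"wy": 0,"wz": 0,"tx": 35,"ty": -0.4,"tz": 0,"fingers": 0},{"wx": 0,"wy": 0,"wz": 0,"tx": 37.2,"ty": -0.4,"tz": 0,"fingers": 0},{"wx": 0,"wy": 0,"wz": 0,"tx": 37.2,"ty": -0.4,"tz": 0,"fingers": 0}])

```text
time: 5.3
position: [0.6683, 0.1682, 0.1648]
ee_rot: [-2.189, -2.253, 0.001]
ft_force: [-0.7, -0.1, -4.3]
finger_gap: 0.0274
grip_force: 50.4
```

```bash
cat >> h.py <<'E'
def look(tag=None):
    from plant import imaging
    HUE['brass']=HUE['amber']=[(10,30)]
    T,S=imaging.grab_frame('top'),imaging.grab_frame('side')
    P0={'red':(.431,-.12),'amber':(.5645,.115),'green':(.4276,.0977),'blue':(.592,-.115),'brass':(.669,.167)}
    out={}
    for c,p in P0.items():
        best=[]
        for b in blobs(T,c,90 if c=='brass' else 150,60,600)+[(None,0)]:
            for s in blobs(S,c,90 if c=='brass' else 150,60,900)+[(None,0)]:
                o=[(f,u[0]) for f,u in((T,b),(S,s)) if u[0] is not None]
                if not o: continue
                q,e=fit(c,o); dd=np.hypot(*(q-p))
                if e<2 and dd<.09: best.append((e-2*len(o)+dd*10,q.round(4).tolist(),round(float(e),1),len(o),int(b[1]),int(s[1])))
        best.sort(key=lambda r:r[0]); out[c]=best
        print(c,[b[1:] for b in best[:2]])
    return T,S
E
python3 - <<'E'
from plant import imaging
from h import *
T,S=look()
cv2.imwrite('pics/s3.png',np.hstack([cv2.resize(S['img'][90:270,270:430],(480,540)),cv2.resize(T['img'][140:240,190:290],(300,300)).repeat(1,0) if 0 else cv2.copyMakeBorder(cv2.resize(T['img'][130:250,200:280],(320,480)),0,60,0,0,0)]))
E
```

```text
red [([0.4311, -0.1197], 0.4, 2, 275, 427), ([0.4302, -0.1203], 0.0, 1, 275, 0)]
amber [([0.5647, 0.1138], 0.6, 2, 244, 371), ([0.5657, 0.1155], 0.0, 1, 0, 371)]
green [([0.4279, 0.0947], 1.0, 2, 191, 285), ([0.4284, 0.0979], 0.0, 1, 0, 285)]
blue [([0.5902, -0.1152], 0.7, 2, 262, 280), ([0.5916, -0.1144], 0.0, 1, 262, 0)]
brass [([0.6668, 0.1594], 0.0, 1, 0, 225)]
```

View pics/s3.png

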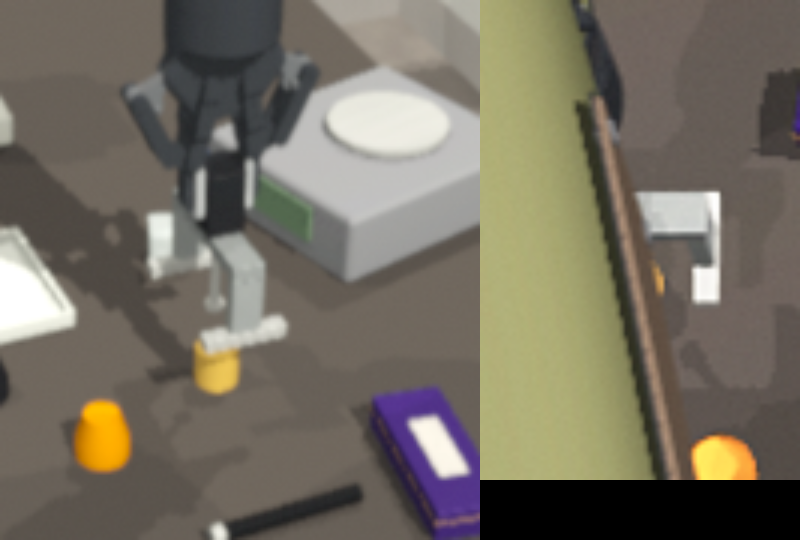

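Emit:
step_arm(targets=[{"wx": 0,"wy": 0,"wz": 0,"tx": -0.2,"ty": 0.1,"tz": 1.5,"fingers": 0},{"wx": 0,"wy": 0,"wz": 0,"tx": -0.2,"ty": 0.1,"tz": 3,"fingers": 0},{"wx": 0,"wy": 0,"wz": 0,"tx": -0.2,"ty": 0.1,"tz": 4.5,"fingers": 0},{"wx": 0,"wy": 0,"wz": 0,"tx": -0.2,"ty": 0.1,"tz": 6,"fingers": 0},{"wx": 0,"wy": 0,"wz": 0,"tx": -0.2,"ty": 0.1,"tz": 6.6,"fingers": 0},{"wx": 0,"wy": 0,"wz": 0,"tx": -0.2,"ty": 0.1,"tz": 6.9,"fingers": 0},{"wx": 0,"wy": 0,"wz": 0,"tx": -0.2,"ty": 0.1,"tz": 7.0,"fingers": 0},{"wx": 0,"wy": 0,"wz": 0,"tx": -0.2,"ty": 0.1,"tz": 7.0,"fingers": 0},{"wx": 0,"wy": 0,"wz": 0,"tx": -0.2,"ty": 0.1,"tz": 7.0,"fingers": 0.45},{"wx": 0,"wy": 0,"wz": 0,"tx": -0.2,"ty": 0.1,"tz": 7.0,"fingers": 0.45}])

```text
time: 6.65
position: [0.671, 0.1646, 0.0959]
ee_rot: [2.192, 2.25, 0.003]
ft_force: [0.0, -0.1, -0.5]
finger_gap: 0.0384
grip_force: 0.0
```

Run:
```python
from plant import imaging
from h import *
S=imaging.grab_frame('side');W=imaging.grab_frame('wrist')
cv2.imwrite('pics/s4.png',np.hstack([cv2.resize(S['img'][130:250,290:390],(400,480)),cv2.resize(W['img'],(533,400))[0:400,60:460].repeat(1,0) if 0 else cv2.resize(W['img'][100:340,200:400],(400,480))]))
```

```text
(no output)
```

View pics/s4.png

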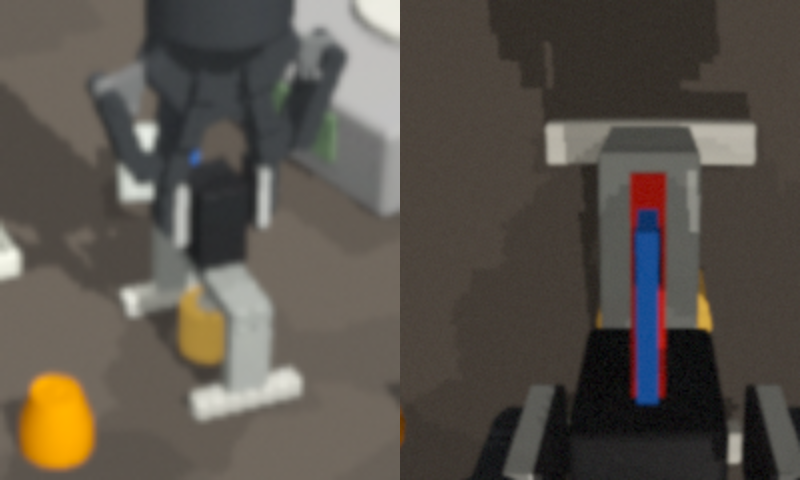

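The gauge straddles the brass block and is well centred in the wrist view: slivers of brass at (600,315) and (710,310) on both sides. The soles look flat. Hold, regrip, lift.

Emit:
step_arm(targets=[{"wx": 0,"wy": 0,"wz": 0,"tx": 0,"ty": 0,"tz": 0,"fingers": 0.45},{"wx": 0,"wy": 0,"wz": 0,"tx": 0,"ty": 0,"tz": 0,"fingers": 0.45},{"wx": 0,"wy": 0,"wz": 0,"tx": 0,"ty": 0,"tz": 0,"fingers": 0.45},{"wx": 0,"wy": 0,"wz": 0,"tx": 0,"ty": 0,"tz": 0,"fingers": 0.45},{"wx": 0,"wy": 0,"wz": 0,"tx": 0,"ty": 0,"tz": 0,"fingers": 0.45},{"wx": 0,"wy": 0,"wz": 0,"tx": 0,"ty": 0,"tz": 0,"fingers": 0.45},{"wx": 0,"wy": 0,"wz": 0,"tx": 0,"ty": 0,"tz": 0,"fingers": 0.45},{"wx": 0,"wy": 0,"wz": 0,"tx": 0,"ty": 0,"tz": 0,"fingers": 0.45},{"wx": 0,"wy": 0,"wz": 0,"tx": 0,"ty": 0,"tz": 0,"fingers": 0.45},{"wx": 0,"wy": 0,"wz": 0,"tx": 0,"ty": 0,"tz": 0,"fingers": 0}])

```text
time: 8.0
position: [0.67, 0.1642, 0.0954]
ee_rot: [-2.192, -2.25, -0.0]
ft_force: [0.3, 0.1, 1.0]
finger_gap: 0.0271
grip_force: 49.5
```

Emit:
step_arm(targets=[{"wx": 0,"wy": 0,"wz": 0,"tx": 0,"ty": 0,"tz": 0,"fingers": 0},{"wx": 0,"wy": 0,"wz": 0,"tx": 0,"ty": 0,"tz": 0,"fingers": 0},{"wx": 0,"wy": 0,"wz": 0,"tx": 0,"ty": 0,"tz": 0,"fingers": 0},{"wx": 0,"wy": 0,"wz": 0,"tx": 0,"ty": 0,"tz": -0.5,"fingers": 0},{"wx": 0,"wy": 0,"wz": 0,"tx": 0,"ty": 0,"tz": -1.5,"fingers": 0},{"wx": 0,"wy": 0,"wz": 0,"tx": 0,"ty": 0,"tz": -3,"fingers": 0},{"wx": 0,"wy": 0,"wz": 0,"tx": 0,"ty": 0,"tz": -4.5,"fingers": 0},{"wx": 0,"wy": 0,"wz": 0,"tx": 0,"ty": 0,"tz": -6,"fingers": 0},{"wx": 0,"wy": 0,"wz": 0,"tx": 0,"ty": 0,"tz": -7,"fingers": 0},{"wx": 0,"wy": 0,"wz": 0,"tx": 0,"ty": 0,"tz": -7,"fingers": 0}])

```text
time: 9.25
position: [0.6707, 0.1644, 0.1666]
ee_rot: [2.192, 2.249, 0.003]
ft_force: [-0.1, -0.4, -4.4]
finger_gap: 0.0273
grip_force: 49.8
```

```bash
cat >> h.py <<'E'
def delta(x,y,z,yaw=None):
    "tool-frame move (cm, wz) from the measured pose to world x,y,z; yaw of tool x in deg"
    from plant import readout
    from scipy.spatial.transform import Rotation as Ro
    s=readout.observe(); R0=Ro.from_rotvec(s['ee_rot']); M=R0.as_matrix()
    y0=np.degrees(np.arctan2(M[1,0],M[0,0])); w=0 if yaw is None else -np.radians((yaw-y0+180)%360-180)
    print('t',round(s['time'],2),'pos',s['position'].round(4),'yaw',y0.round(2),'tilt',np.degrees(np.arccos(-M[2,2])).round(2),'gap',round(s['finger_gap'],4),'-> tx ty tz',(M.T@(np.array([x,y,z])-s['position'])*100).round(2),'wz',round(w,3))
E
python3 - <<'E'
from h import *
look(); delta(.431,-.121,.165)
E
```

```text
red [([0.4311, -0.1197], 0.4, 2, 275, 427), ([0.4302, -0.1203], 0.0, 1, 275, 0)]
amber [([0.5649, 0.1119], 1.1, 2, 196, 371), ([0.5657, 0.1155], 0.0, 1, 0, 371)]
green [([0.4281, 0.0926], 1.7, 2, 135, 286), ([0.4284, 0.0979], 0.0, 1, 0, 286)]
blue [([0.5903, -0.115], 0.6, 2, 261, 275), ([0.5915, -0.1143], 0.0, 1, 261, 0)]
brass [([0.6668, 0.1605], 0.0, 1, 0, 232)]
t 9.35 pos [0.6698 0.1642 0.165 ] yaw 91.49 tilt 0.03 gap 0.0273 -> tx ty tz [-2.789e+01 -2.461e+01  1.000e-02] wz 0
```

Emit:
step_arm(targets=[{"wx": 0,"wy": 0,"wz": 0,"tx": -1.5,"ty": -1.3,"tz": 0,"fingers": 0},{"wx": 0,"wy": 0,"wz": 0,"tx": -4.5,"ty": -4.0,"tz": 0,"fingers": 0},{"wx": 0,"wy": 0,"wz": 0,"tx": -8.2,"ty": -7.2,"tz": 0,"fingers": 0},{"wx": 0,"wy": 0,"wz": 0,"tx": -12,"ty": -10.6,"tz": 0,"fingers": 0},{"wx": 0,"wy": 0,"wz": 0,"tx": -15.9,"ty": -14,"tz": 0,"fingers": 0},{"wx": 0,"wy": 0,"wz": 0,"tx": -19.7,"ty": -17.4,"tz": 0,"fingers": 0},{"wx": 0,"wy": 0,"wz": 0,"tx": -23.4,"ty": -20.6,"tz": 0,"fingers": 0},{"wx": 0,"wy": 0,"wz": 0,"tx": -26.4,"ty": -23.3,"tz": 0,"fingers": 0},{"wx": 0,"wy": 0,"wz": 0,"tx": -27.9,"ty": -24.6,"tz": 0,"fingers": 0},{"wx": 0,"wy": 0,"wz": 0,"tx": -27.9,"ty": -24.6,"tz": 0,"fingers": 0}])

```text
time: 10.6
position: [0.4301, -0.1217, 0.1649]
ee_rot: [-2.195, -2.247, 0.001]
ft_force: [0.7, 0.5, -4.0]
finger_gap: 0.0272
grip_force: 50.7
```

Run:
```python
from h import *
from plant import imaging
delta(.431,-.121,.095)
W=imaging.grab_frame('wrist'); cv2.imwrite('pics/w5.png',W['img'])
print(wproj(W,[[.4311,-.1197,.025]]),wproj(W,[[.4311,-.1197,0.01]]), [(b[0].round(1).tolist(),int(b[1])) for b in blobs(W,'red',150,40,9000)])
look()
```

```text
t 10.6 pos [ 0.4301 -0.1217  0.1649] yaw 91.35 tilt 0.06 gap 0.0272 -> tx ty tz [0.06 0.1  6.99] wz 0
[[329.88646554 226.18998783]] [[329.77851389 220.57870648]] [([219.7, 137.6], 1749), ([326.7, 179.9], 209)]
red [([0.4302, -0.1329], 0.0, 1, 0, 166)]
amber [([0.5637, 0.1149], 0.0, 1, 272, 0), ([0.5701, 0.1039], 0.0, 1, 0, 164)]
green [([0.4269, 0.0978], 0.0, 1, 268, 0), ([0.4161, 0.0886], 0.0, 1, 0, 65)]
blue [([0.5893, -0.1151], 1.0, 2, 262, 197), ([0.5916, -0.1144], 0.0, 1, 262, 0)]
brass [([0.6675, 0.1653], 1.2, 2, 106, 309), ([0.6711, 0.1683], 0.0, 1, 0, 309)]
```

View pics/w5.png

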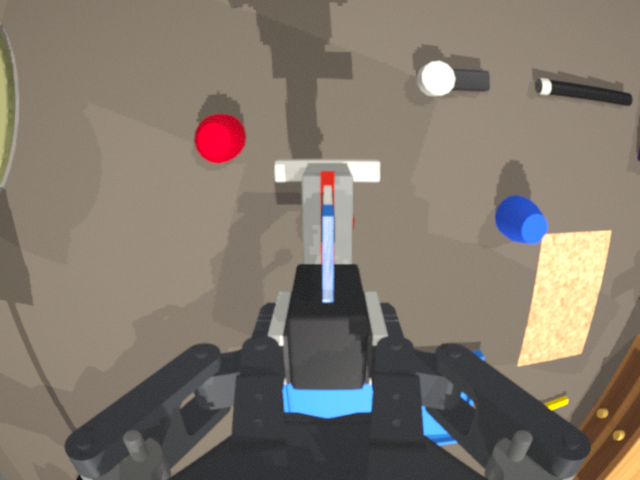

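The red stone hides under the bar with a sliver at (354,220), as predicted. The other red is at (220,138). Lowering.

Emit:
step_arm(targets=[{"wx": 0,"wy": 0,"wz": 0,"tx": 0,"ty": 0.1,"tz": 1.5,"fingers": 0},{"wx": 0,"wy": 0,"wz": 0,"tx": 0,"ty": 0.1,"tz": 3,"fingers": 0},{"wx": 0,"wy": 0,"wz": 0,"tx": 0,"ty": 0.1,"tz": 4.5,"fingers": 0},{"wx": 0,"wy": 0,"wz": 0,"tx": 0,"ty": 0.1,"tz": 6,"fingers": 0},{"wx": 0,"wy": 0,"wz": 0,"tx": 0,"ty": 0.1,"tz": 6.6,"fingers": 0},{"wx": 0,"wy": 0,"wz": 0,"tx": 0,"ty": 0.1,"tz": 6.9,"fingers": 0},{"wx": 0,"wy": 0,"wz": 0,"tx": 0,"ty": 0.1,"tz": 7.0,"fingers": 0},{"wx": 0,"wy": 0,"wz": 0,"tx": 0,"ty": 0.1,"tz": 7.0,"fingers": 0},{"wx": 0,"wy": 0,"wz": 0,"tx": 0,"ty": 0.1,"tz": 7.0,"fingers": 0.45},{"wx": 0,"wy": 0,"wz": 0,"tx": 0,"ty": 0.1,"tz": 7.0,"fingers": 0.45}])

```text
time: 12.0
position: [0.4332, -0.1213, 0.096]
ee_rot: [2.191, 2.249, 0.001]
ft_force: [0.1, 0.9, -0.6]
finger_gap: 0.0386
grip_force: 0.0
```

Run:
```python
from plant import imaging
from h import *
S=imaging.grab_frame('side');W=imaging.grab_frame('wrist')
cv2.imwrite('pics/s6.png',np.hstack([cv2.resize(S['img'][230:370,210:330],(411,480)),cv2.resize(W['img'][100:340,230:420],(380,480))]))
```

```text
(no output)
```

View pics/s6.png

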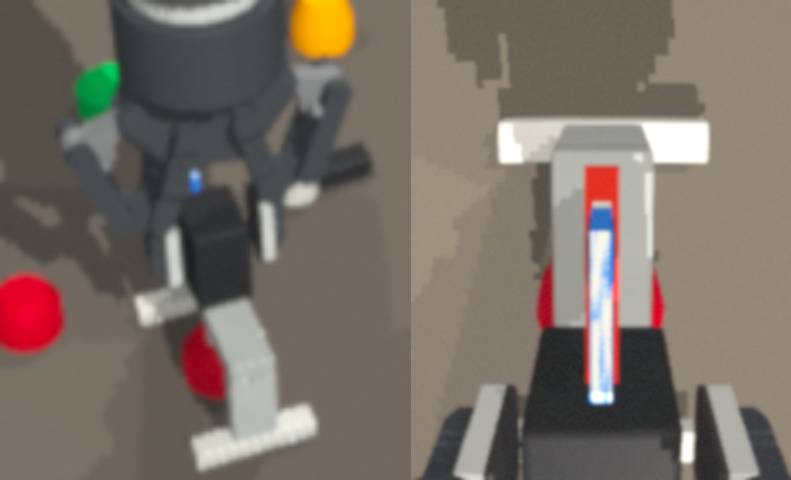

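The gauge is centred: red slivers show evenly at (545,300) and (657,300), and the soles are flat. Hold, regrip, lift.

Emit:
step_arm(targets=[{"wx": 0,"wy": 0,"wz": 0,"tx": 0,"ty": 0,"tz": 0,"fingers": 0.45},{"wx": 0,"wy": 0,"wz": 0,"tx": 0,"ty": 0,"tz": 0,"fingers": 0.45},{"wx": 0,"wy": 0,"wz": 0,"tx": 0,"ty": 0,"tz": 0,"fingers": 0.45},{"wx": 0,"wy": 0,"wz": 0,"tx": 0,"ty": 0,"tz": 0,"fingers": 0.45},{"wx": 0,"wy": 0,"wz": 0,"tx": 0,"ty": 0,"tz": 0,"fingers": 0.45},{"wx": 0,"wy": 0,"wz": 0,"tx": 0,"ty": 0,"tz": 0,"fingers": 0.45},{"wx": 0,"wy": 0,"wz": 0,"tx": 0,"ty": 0,"tz": 0,"fingers": 0.45},{"wx": 0,"wy": 0,"wz": 0,"tx": 0,"ty": 0,"tz": 0,"fingers": 0.45},{"wx": 0,"wy": 0,"wz": 0,"tx": 0,"ty": 0,"tz": 0,"fingers": 0.45},{"wx": 0,"wy": 0,"wz": 0,"tx": 0,"ty": 0,"tz": 0,"fingers": 0}])

```text
time: 13.35
position: [0.4323, -0.121, 0.0954]
ee_rot: [-2.192, -2.25, 0.0]
ft_force: [0.0, -0.5, -0.4]
finger_gap: 0.0276
grip_force: 49.5
```

Emit:
step_arm(targets=[{"wx": 0,"wy": 0,"wz": 0,"tx": 0,"ty": 0,"tz": 0,"fingers": 0},{"wx": 0,"wy": 0,"wz": 0,"tx": 0,"ty": 0,"tz": 0,"fingers": 0},{"wx": 0,"wy": 0,"wz": 0,"tx": 0,"ty": 0,"tz": 0,"fingers": 0},{"wx": 0,"wy": 0,"wz": 0,"tx": 0,"ty": 0,"tz": -0.5,"fingers": 0},{"wx": 0,"wy": 0,"wz": 0,"tx": 0,"ty": 0,"tz": -1.5,"fingers": 0},{"wx": 0,"wy": 0,"wz": 0,"tx": 0,"ty": 0,"tz": -3,"fingers": 0},{"wx": 0,"wy": 0,"wz": 0,"tx": 0,"ty": 0,"tz": -4.5,"fingers": 0},{"wx": 0,"wy": 0,"wz": 0,"tx": 0,"ty": 0,"tz": -6,"fingers": 0},{"wx": 0,"wy": 0,"wz": 0,"tx": 0,"ty": 0,"tz": -7,"fingers": 0},{"wx": 0,"wy": 0,"wz": 0,"tx": 0,"ty": 0,"tz": -7,"fingers": 0}])

```text
time: 14.6
position: [0.433, -0.1212, 0.1663]
ee_rot: [2.191, 2.249, 0.001]
ft_force: [0.3, 0.3, -3.9]
finger_gap: 0.0274
grip_force: 49.8
```

Run:
```python
from h import *
look(); delta(.5645,.1135,.165)
```

```text
red [([0.4298, -0.1328], 0.0, 1, 0, 167)]
amber [([0.5884, 0.1016], 0.4, 2, 275, 363), ([0.5875, 0.1015], 0.0, 1, 275, 0)]
green [([0.4269, 0.0976], 0.0, 1, 269, 0), ([0.4169, 0.0897], 0.0, 1, 0, 80)]
blue [([0.5893, -0.1145], 1.0, 2, 262, 172), ([0.5916, -0.1144], 0.0, 1, 262, 0)]
brass [([0.6677, 0.1654], 1.2, 2, 109, 309), ([0.6711, 0.1682], 0.0, 1, 0, 309)]
t 14.7 pos [ 0.4321 -0.121   0.1651] yaw 91.49 tilt 0.02 gap 0.0275 -> tx ty tz [2.309e+01 1.384e+01 1.000e-02] wz 0
```

The amber stone was knocked to (0.588,0.102). I'm using the new spot.

Emit:
step_arm(targets=[{"wx": 0,"wy": 0,"wz": 0,"tx": 1.2,"ty": 0.9,"tz": 0,"fingers": 0},{"wx": 0,"wy": 0,"wz": 0,"tx": 3.6,"ty": 2.7,"tz": 0,"fingers": 0},{"wx": 0,"wy": 0,"wz": 0,"tx": 6.5,"ty": 4.9,"tz": 0,"fingers": 0},{"wx": 0,"wy": 0,"wz": 0,"tx": 9.5,"ty": 7.1,"tz": 0,"fingers": 0},{"wx": 0,"wy": 0,"wz": 0,"tx": 12.5,"ty": 9.3,"tz": 0,"fingers": 0},{"wx": 0,"wy": 0,"wz": 0,"tx": 15.5,"ty": 11.6,"tz": 0,"fingers": 0},{"wx": 0,"wy": 0,"wz": 0,"tx": 18.5,"ty": 13.8,"tz": 0,"fingers": 0},{"wx": 0,"wy": 0,"wz": 0,"tx": 20.7,"ty": 15.5,"tz": 0,"fingers": 0},{"wx": 0,"wy": 0,"wz": 0,"tx": 21.7,"ty": 16.2,"tz": 0,"fingers": 0},{"wx": 0,"wy": 0,"wz": 0,"tx": 21.7,"ty": 16.2,"tz": 0,"fingers": 0}])

```text
time: 15.95
position: [0.5884, 0.1008, 0.1645]
ee_rot: [-2.191, -2.251, 0.002]
ft_force: [-0.2, -0.9, -4.8]
finger_gap: 0.0274
grip_force: 50.1
```

```bash
cat >> h.py <<'E'
def slivers(c,p):
    "wrist view: predicted band span of the stone versus its coloured pixels, per row group"
    from plant import imaging
    W=imaging.grab_frame('wrist'); hsv=cv2.cvtColor(W['img'],cv2.COLOR_BGR2HSV)
    m=sum(cv2.inRange(hsv,(a,130,40),(b,255,255)) for a,b in HUE[c])
    n,lab,st,ce=cv2.connectedComponentsWithStats(m.astype(np.uint8))
    u=wproj(W,model(c,*p)); print('pred x',u[:,0].min().round(),u[:,0].max().round(),'y',u[:,1].min().round(),u[:,1].max().round())
    print([st[i].tolist() for i in range(1,n) if st[i,4]>15 and 200<ce[i][0]<450 and 100<ce[i][1]<340])
    return W
E
python3 - <<'E'
from h import *
delta(.588,.1003,.165); look(); slivers('amber',(.5884,.1016))
E
```

```text
t 15.95 pos [0.5884 0.1008 0.1645] yaw 91.56 tilt 0.08 gap 0.0274 -> tx ty tz [-0.05 -0.04 -0.05] wz 0
red [([0.4311, -0.1197], 0.4, 2, 275, 422), ([0.4302, -0.1203], 0.0, 1, 275, 0)]
amber [([0.5848, 0.0904], 0.0, 1, 0, 234)]
green [([0.4284, 0.0981], 0.0, 1, 0, 279)]
blue [([0.5897, -0.1148], 0.8, 2, 261, 233), ([0.5915, -0.1143], 0.0, 1, 261, 0)]
brass [([0.6712, 0.1683], 0.0, 1, 0, 308)]
pred x 304.0 354.0 y 194.0 247.0
[[416, 120, 34, 40, 366]]
```

Emit:
step_arm(targets=[{"wx": 0,"wy": 0,"wz": 0,"tx": 0,"ty": 0,"tz": 1.5,"fingers": 0},{"wx": 0,"wy": 0,"wz": 0,"tx": 0,"ty": 0,"tz": 3,"fingers": 0},{"wx": 0,"wy": 0,"wz": 0,"tx": 0,"ty": 0,"tz": 4.5,"fingers": 0},{"wx": 0,"wy": 0,"wz": 0,"tx": 0,"ty": 0,"tz": 6,"fingers": 0},{"wx": 0,"wy": 0,"wz": 0,"tx": 0,"ty": 0,"tz": 6.6,"fingers": 0},{"wx": 0,"wy": 0,"wz": 0,"tx": 0,"ty": 0,"tz": 6.9,"fingers": 0},{"wx": 0,"wy": 0,"wz": 0,"tx": 0,"ty": 0,"tz": 7.0,"fingers": 0},{"wx": 0,"wy": 0,"wz": 0,"tx": 0,"ty": 0,"tz": 7.0,"fingers": 0},{"wx": 0,"wy": 0,"wz": 0,"tx": 0,"ty": 0,"tz": 7.0,"fingers": 0.45},{"wx": 0,"wy": 0,"wz": 0,"tx": 0,"ty": 0,"tz": 7.0,"fingers": 0.45}])

```text
time: 17.35
position: [0.5896, 0.1003, 0.0961]
ee_rot: [2.192, 2.249, 0.003]
ft_force: [0.1, 0.4, 0.2]
finger_gap: 0.0385
grip_force: 0.0
```

Run:
```python
from h import *
HUE['amber']=[(8,30)]
W=slivers('amber',(.5884,.1016)); delta(0,0,0)
from plant import imaging
S=imaging.grab_frame('side')
u=proj(S,[[.5884,.1016,.02]])[0].astype(int); print(u)
cv2.imwrite('pics/s7.png',np.hstack([cv2.resize(S['img'][u[1]-70:u[1]+50,u[0]-50:u[0]+50],(400,480)),cv2.resize(W['img'][100:340,230:430],(400,480))]))
```

```text
pred x 294.0 358.0 y 218.0 291.0
[[294, 232, 8, 33, 184], [350, 233, 8, 33, 192]]
t 17.4 pos [0.5894 0.1003 0.096 ] yaw 91.49 tilt 0.1 gap 0.0384 -> tx ty tz [ -8.5 -59.2   9.5] wz 0
[316 234]
```

View pics/s7.png

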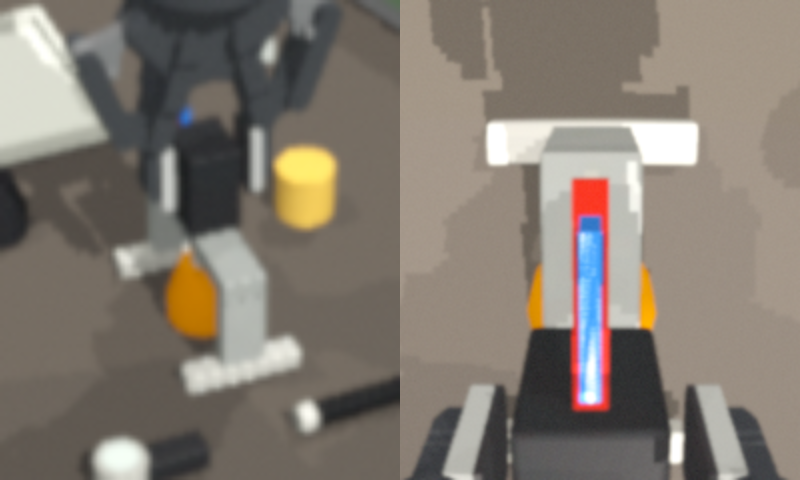

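The gauge stands over the amber stone, with slivers symmetric at (535,300) and (649,300) as predicted. Hold and lift.

Emit:
step_arm(targets=[{"wx": 0,"wy": 0,"wz": 0,"tx": 0,"ty": 0,"tz": 0,"fingers": 0.45},{"wx": 0,"wy": 0,"wz": 0,"tx": 0,"ty": 0,"tz": 0,"fingers": 0.45},{"wx": 0,"wy": 0,"wz": 0,"tx": 0,"ty": 0,"tz": 0,"fingers": 0.45},{"wx": 0,"wy": 0,"wz": 0,"tx": 0,"ty": 0,"tz": 0,"fingers": 0.45},{"wx": 0,"wy": 0,"wz": 0,"tx": 0,"ty": 0,"tz": 0,"fingers": 0.45},{"wx": 0,"wy": 0,"wz": 0,"tx": 0,"ty": 0,"tz": 0,"fingers": 0.45},{"wx": 0,"wy": 0,"wz": 0,"tx": 0,"ty": 0,"tz": 0,"fingers": 0.45},{"wx": 0,"wy": 0,"wz": 0,"tx": 0,"ty": 0,"tz": 0,"fingers": 0.45},{"wx": 0,"wy": 0,"wz": 0,"tx": 0,"ty": 0,"tz": 0,"fingers": 0.45},{"wx": 0,"wy": 0,"wz": 0,"tx": 0,"ty": 0,"tz": 0,"fingers": 0}])

```text
time: 18.7
position: [0.5889, 0.1002, 0.0955]
ee_rot: [2.192, 2.25, 0.0]
ft_force: [-0.8, 1.1, -2.3]
finger_gap: 0.0274
grip_force: 49.8
```

Emit:
step_arm(targets=[{"wx": 0,"wy": 0,"wz": 0,"tx": 0,"ty": 0,"tz": 0,"fingers": 0},{"wx": 0,"wy": 0,"wz": 0,"tx": 0,"ty": 0,"tz": 0,"fingers": 0},{"wx": 0,"wy": 0,"wz": 0,"tx": 0,"ty": 0,"tz": 0,"fingers": 0},{"wx": 0,"wy": 0,"wz": 0,"tx": 0,"ty": 0,"tz": -0.5,"fingers": 0},{"wx": 0,"wy": 0,"wz": 0,"tx": 0,"ty": 0,"tz": -1.5,"fingers": 0},{"wx": 0,"wy": 0,"wz": 0,"tx": 0,"ty": 0,"tz": -3,"fingers": 0},{"wx": 0,"wy": 0,"wz": 0,"tx": 0,"ty": 0,"tz": -4.5,"fingers": 0},{"wx": 0,"wy": 0,"wz": 0,"tx": 0,"ty": 0,"tz": -6,"fingers": 0},{"wx": 0,"wy": 0,"wz": 0,"tx": 0,"ty": 0,"tz": -7,"fingers": 0},{"wx": 0,"wy": 0,"wz": 0,"tx": 0,"ty": 0,"tz": -7,"fingers": 0}])

```text
time: 19.95
position: [0.5894, 0.1003, 0.1664]
ee_rot: [2.192, 2.249, 0.002]
ft_force: [0.2, -0.1, -4.1]
finger_gap: 0.0275
grip_force: 49.8
```

Run:
```python
from h import *
look(); delta(.428,.0965,.165)
```

```text
red [([0.4311, -0.1197], 0.4, 2, 275, 425), ([0.4302, -0.1203], 0.0, 1, 275, 0)]
amber [([0.5851, 0.0915], 0.0, 1, 0, 245)]
green [([0.4284, 0.0979], 0.0, 1, 0, 281)]
blue [([0.5898, -0.1148], 0.7, 2, 262, 236), ([0.5914, -0.1143], 0.0, 1, 262, 0)]
brass [([0.6714, 0.1688], 0.0, 1, 0, 306)]
t 20.05 pos [0.5884 0.1001 0.165 ] yaw 91.49 tilt 0.02 gap 0.0276 -> tx ty tz [ 6.000e-02 -1.605e+01  1.000e-02] wz 0
```

Emit:
step_arm(targets=[{"wx": 0,"wy": 0,"wz": 0,"tx": 0,"ty": -1,"tz": 0,"fingers": 0},{"wx": 0,"wy": 0,"wz": 0,"tx": 0,"ty": -3,"tz": 0,"fingers": 0},{"wx": 0,"wy": 0,"wz": 0,"tx": 0,"ty": -5.5,"tz": 0,"fingers": 0},{"wx": 0,"wy": 0,"wz": 0,"tx": 0,"ty": -8,"tz": 0,"fingers": 0},{"wx": 0,"wy": 0,"wz": 0,"tx": 0,"ty": -10.5,"tz": 0,"fingers": 0},{"wx": 0,"wy": 0,"wz": 0,"tx": 0,"ty": -13,"tz": 0,"fingers": 0},{"wx": 0,"wy": 0,"wz": 0,"tx": 0.1,"ty": -15.2,"tz": 0,"fingers": 0},{"wx": 0,"wy": 0,"wz": 0,"tx": 0.1,"ty": -16.1,"tz": 0,"fingers": 0},{"wx": 0,"wy": 0,"wz": 0,"tx": 0.1,"ty": -16.1,"tz": 0,"fingers": 0},{"wx": 0,"wy": 0,"wz": 0,"tx": 0.1,"ty": -16.1,"tz": 0,"fingers": 0}])

```text
time: 21.3
position: [0.4286, 0.097, 0.1655]
ee_rot: [2.192, 2.25, 0.001]
ft_force: [0.3, -0.2, -4.5]
finger_gap: 0.0271
grip_force: 50.2
```

Run:
```python
from h import *
delta(.428,.0965,.165); look(); slivers('green',(.428,.0978))
```

```text
t 21.3 pos [0.4286 0.097  0.1655] yaw 91.48 tilt 0.06 gap 0.0271 -> tx ty tz [-0.05 -0.06  0.05] wz 0
red [([0.4311, -0.1198], 0.4, 2, 275, 425), ([0.4302, -0.1203], 0.0, 1, 275, 0)]
amber [([0.5884, 0.1014], 0.4, 2, 272, 363), ([0.5876, 0.1013], 0.0, 1, 272, 0)]
green [([0.4279, 0.0928], 0.0, 1, 0, 219)]
blue [([0.5898, -0.1147], 0.8, 2, 261, 231), ([0.5916, -0.1144], 0.0, 1, 261, 0)]
brass [([0.6702, 0.1662], 0.7, 2, 73, 311), ([0.6698, 0.1654], 0.0, 1, 73, 0)]
pred x 303.0 352.0 y 195.0 247.0
[]
```

Emit:
step_arm(targets=[{"wx": 0,"wy": 0,"wz": 0,"tx": 0,"ty": 0,"tz": 1.5,"fingers": 0},{"wx": 0,"wy": 0,"wz": 0,"tx": 0,"ty": 0,"tz": 3,"fingers": 0},{"wx": 0,"wy": 0,"wz": 0,"tx": 0,"ty": 0,"tz": 4.5,"fingers": 0},{"wx": 0,"wy": 0,"wz": 0,"tx": 0,"ty": 0,"tz": 6,"fingers": 0},{"wx": 0,"wy": 0,"wz": 0,"tx": 0,"ty": 0,"tz": 6.6,"fingers": 0},{"wx": 0,"wy": 0,"wz": 0,"tx": 0,"ty": 0,"tz": 6.9,"fingers": 0},{"wx": 0,"wy": 0,"wz": 0,"tx": 0,"ty": 0,"tz": 7.0,"fingers": 0},{"wx": 0,"wy": 0,"wz": 0,"tx": 0,"ty": 0,"tz": 7.0,"fingers": 0},{"wx": 0,"wy": 0,"wz": 0,"tx": 0,"ty": 0,"tz": 7.0,"fingers": 0.45},{"wx": 0,"wy": 0,"wz": 0,"tx": 0,"ty": 0,"tz": 7.0,"fingers": 0.45}])

```text
time: 22.7
position: [0.4285, 0.0971, 0.0959]
ee_rot: [2.192, 2.25, 0.002]
ft_force: [0.9, 0.9, 0.1]
finger_gap: 0.0384
grip_force: 0.0
```

Run:
```python
from h import *
W=slivers('green',(.428,.0978)); delta(0,0,0)
```

```text
pred x 295.0 360.0 y 219.0 287.0
[[295, 235, 7, 31, 161], [351, 235, 7, 30, 145]]
t 22.75 pos [0.4284 0.0971 0.0959] yaw 91.49 tilt 0.09 gap 0.0385 -> tx ty tz [ -8.6  -43.1    9.52] wz 0
```

Slivers are symmetric over the green stone. Hold and lift.

Emit:
step_arm(targets=[{"wx": 0,"wy": 0,"wz": 0,"tx": 0,"ty": 0,"tz": 0,"fingers": 0.45},{"wx": 0,"wy": 0,"wz": 0,"tx": 0,"ty": 0,"tz": 0,"fingers": 0.45},{"wx": 0,"wy": 0,"wz": 0,"tx": 0,"ty": 0,"tz": 0,"fingers": 0.45},{"wx": 0,"wy": 0,"wz": 0,"tx": 0,"ty": 0,"tz": 0,"fingers": 0.45},{"wx": 0,"wy": 0,"wz": 0,"tx": 0,"ty": 0,"tz": 0,"fingers": 0.45},{"wx": 0,"wy": 0,"wz": 0,"tx": 0,"ty": 0,"tz": 0,"fingers": 0.45},{"wx": 0,"wy": 0,"wz": 0,"tx": 0,"ty": 0,"tz": 0,"fingers": 0.45},{"wx": 0,"wy": 0,"wz": 0,"tx": 0,"ty": 0,"tz": 0,"fingers": 0.45},{"wx": 0,"wy": 0,"wz": 0,"tx": 0,"ty": 0,"tz": 0,"fingers": 0.45},{"wx": 0,"wy": 0,"wz": 0,"tx": 0,"ty": 0,"tz": 0,"fingers": 0}])

```text
time: 24.0
position: [0.4278, 0.0969, 0.0954]
ee_rot: [2.192, 2.25, 0.0]
ft_force: [0.4, -0.1, 0.7]
finger_gap: 0.0273
grip_force: 49.4
```

Emit:
step_arm(targets=[{"wx": 0,"wy": 0,"wz": 0,"tx": 0,"ty": 0,"tz": 0,"fingers": 0},{"wx": 0,"wy": 0,"wz": 0,"tx": 0,"ty": 0,"tz": 0,"fingers": 0},{"wx": 0,"wy": 0,"wz": 0,"tx": 0,"ty": 0,"tz": 0,"fingers": 0},{"wx": 0,"wy": 0,"wz": 0,"tx": 0,"ty": 0,"tz": -0.5,"fingers": 0},{"wx": 0,"wy": 0,"wz": 0,"tx": 0,"ty": 0,"tz": -1.5,"fingers": 0},{"wx": 0,"wy": 0,"wz": 0,"tx": 0,"ty": 0,"tz": -3,"fingers": 0},{"wx": 0,"wy": 0,"wz": 0,"tx": 0,"ty": 0,"tz": -4.5,"fingers": 0},{"wx": 0,"wy": 0,"wz": 0,"tx": 0,"ty": 0,"tz": -6,"fingers": 0},{"wx": 0,"wy": 0,"wz": 0,"tx": 0,"ty": 0,"tz": -7,"fingers": 0},{"wx": 0,"wy": 0,"wz": 0,"tx": 0,"ty": 0,"tz": -7,"fingers": 0}])

```text
time: 25.25
position: [0.4284, 0.0971, 0.1662]
ee_rot: [2.192, 2.249, 0.002]
ft_force: [0.1, 0.9, -4.1]
finger_gap: 0.0274
grip_force: 49.8
```

Run:
```python
from h import *
look(); delta(.5918,-.116,.165)
```

```text
red [([0.4311, -0.1197], 0.4, 2, 276, 424), ([0.4302, -0.1202], 0.0, 1, 276, 0)]
amber [([0.5884, 0.1015], 0.3, 2, 271, 364), ([0.5876, 0.1013], 0.0, 1, 271, 0)]
green [([0.428, 0.0927], 0.0, 1, 0, 221)]
blue [([0.5899, -0.1148], 0.8, 2, 261, 245), ([0.5916, -0.1144], 0.0, 1, 261, 0)]
brass [([0.6699, 0.166], 0.7, 2, 75, 311), ([0.6693, 0.1652], 0.0, 1, 75, 0)]
t 25.35 pos [0.4275 0.0969 0.1651] yaw 91.49 tilt 0.02 gap 0.0276 -> tx ty tz [-2.171e+01  1.587e+01  1.000e-02] wz 0
```

Emit:
step_arm(targets=[{"wx": 0,"wy": 0,"wz": 0,"tx": -1.2,"ty": 0.9,"tz": 0,"fingers": 0},{"wx": 0,"wy": 0,"wz": 0,"tx": -3.6,"ty": 2.6,"tz": 0,"fingers": 0},{"wx": 0,"wy": 0,"wz": 0,"tx": -6.5,"ty": 4.8,"tz": 0,"fingers": 0},{"wx": 0,"wy": 0,"wz": 0,"tx": -9.5,"ty": 7.0,"tz": 0,"fingers": 0},{"wx": 0,"wy": 0,"wz": 0,"tx": -12.5,"ty": 9.1,"tz": 0,"fingers": 0},{"wx": 0,"wy": 0,"wz": 0,"tx": -15.5,"ty": 11.3,"tz": 0,"fingers": 0},{"wx": 0,"wy": 0,"wz": 0,"tx": -18.5,"ty": 13.5,"tz": 0,"fingers": 0},{"wx": 0,"wy": 0,"wz": 0,"tx": -20.7,"ty": 15.2,"tz": 0,"fingers": 0},{"wx": 0,"wy": 0,"wz": 0,"tx": -21.7,"ty": 15.9,"tz": 0,"fingers": 0},{"wx": 0,"wy": 0,"wz": 0,"tx": -21.7,"ty": 15.9,"tz": 0,"fingers": 0}])

```text
time: 26.6
position: [0.5921, -0.1166, 0.1645]
ee_rot: [-2.193, -2.248, 0.001]
ft_force: [-0.6, -0.3, -4.5]
finger_gap: 0.0269
grip_force: 50.1
```

Run:
```python
from h import *
delta(.5918,-.116,.165); look(); slivers('blue',(.5918,-.1147))
```

```text
t 26.6 pos [ 0.5921 -0.1166  0.1645] yaw 91.43 tilt 0.07 gap 0.0269 -> tx ty tz [ 0.06 -0.02 -0.05] wz 0
red [([0.4318, -0.119], 0.0, 1, 0, 425)]
amber [([0.5881, 0.1015], 0.4, 2, 277, 364), ([0.5873, 0.1016], 0.0, 1, 277, 0)]
green [([0.4276, 0.0977], 0.4, 2, 270, 285), ([0.4284, 0.0979], 0.0, 1, 0, 285)]
blue [([0.5888, -0.1155], 0.0, 1, 0, 263)]
brass [([0.6689, 0.1669], 0.0, 1, 191, 0), ([0.6666, 0.1481], 0.0, 1, 0, 70)]
pred x 304.0 354.0 y 196.0 250.0
[]
```

Emit:
step_arm(targets=[{"wx": 0,"wy": 0,"wz": 0,"tx": 0.1,"ty": 0,"tz": 1.5,"fingers": 0},{"wx": 0,"wy": 0,"wz": 0,"tx": 0.1,"ty": 0,"tz": 3,"fingers": 0},{"wx": 0,"wy": 0,"wz": 0,"tx": 0.1,"ty": 0,"tz": 4.5,"fingers": 0},{"wx": 0,"wy": 0,"wz": 0,"tx": 0.1,"ty": 0,"tz": 6,"fingers": 0},{"wx": 0,"wy": 0,"wz": 0,"tx": 0.1,"ty": 0,"tz": 6.6,"fingers": 0},{"wx": 0,"wy": 0,"wz": 0,"tx": 0.1,"ty": 0,"tz": 6.9,"fingers": 0},{"wx": 0,"wy": 0,"wz": 0,"tx": 0.1,"ty": 0,"tz": 7.0,"fingers": 0},{"wx": 0,"wy": 0,"wz": 0,"tx": 0.1,"ty": 0,"tz": 7.0,"fingers": 0},{"wx": 0,"wy": 0,"wz": 0,"tx": 0.1,"ty": 0,"tz": 7.0,"fingers": 0.45},{"wx": 0,"wy": 0,"wz": 0,"tx": 0.1,"ty": 0,"tz": 7.0,"fingers": 0.45}])

```text
time: 28.0
position: [0.5932, -0.1151, 0.0961]
ee_rot: [2.191, 2.249, 0.002]
ft_force: [0.2, 0.2, 0.1]
finger_gap: 0.0386
grip_force: 0.0
```

Run:
```python
from h import *
HUE['blue']=[(108,128)]
W=slivers('blue',(.5918,-.1147)); delta(0,0,0)
```

```text
pred x 294.0 358.0 y 220.0 294.0
[[351, 233, 7, 32, 173], [295, 235, 7, 29, 126]]
t 28.05 pos [ 0.593  -0.1151  0.096 ] yaw 91.48 tilt 0.1 gap 0.0385 -> tx ty tz [ 13.04 -59.     9.5 ] wz 0
```

Emit:
step_arm(targets=[{"wx": 0,"wy": 0,"wz": 0,"tx": 0,"ty": 0,"tz": 0,"fingers": 0.45},{"wx": 0,"wy": 0,"wz": 0,"tx": 0,"ty": 0,"tz": 0,"fingers": 0.45},{"wx": 0,"wy": 0,"wz": 0,"tx": 0,"ty": 0,"tz": 0,"fingers": 0.45},{"wx": 0,"wy": 0,"wz": 0,"tx": 0,"ty": 0,"tz": 0,"fingers": 0.45},{"wx": 0,"wy": 0,"wz": 0,"tx": 0,"ty": 0,"tz": 0,"fingers": 0.45},{"wx": 0,"wy": 0,"wz": 0,"tx": 0,"ty": 0,"tz": 0,"fingers": 0.45},{"wx": 0,"wy": 0,"wz": 0,"tx": 0,"ty": 0,"tz": 0,"fingers": 0.45},{"wx": 0,"wy": 0,"wz": 0,"tx": 0,"ty": 0,"tz": 0,"fingers": 0.45},{"wx": 0,"wy": 0,"wz": 0,"tx": 0,"ty": 0,"tz": 0,"fingers": 0.45},{"wx": 0,"wy": 0,"wz": 0,"tx": 0,"ty": 0,"tz": 0,"fingers": 0}])

```text
time: 29.3
position: [0.5924, -0.1149, 0.0954]
ee_rot: [2.192, 2.25, 0.0]
ft_force: [0.8, 0.5, -0.9]
finger_gap: 0.0273
grip_force: 49.6
```

Emit:
step_arm(targets=[{"wx": 0,"wy": 0,"wz": 0,"tx": 0,"ty": 0,"tz": 0,"fingers": 0},{"wx": 0,"wy": 0,"wz": 0,"tx": 0,"ty": 0,"tz": 0,"fingers": 0},{"wx": 0,"wy": 0,"wz": 0,"tx": 0,"ty": 0,"tz": 0,"fingers": 0},{"wx": 0,"wy": 0,"wz": 0,"tx": 0,"ty": 0,"tz": -0.5,"fingers": 0},{"wx": 0,"wy": 0,"wz": 0,"tx": 0,"ty": 0,"tz": -1.5,"fingers": 0},{"wx": 0,"wy": 0,"wz": 0,"tx": 0,"ty": 0,"tz": -3,"fingers": 0},{"wx": 0,"wy": 0,"wz": 0,"tx": 0,"ty": 0,"tz": -4.5,"fingers": 0},{"wx": 0,"wy": 0,"wz": 0,"tx": 0,"ty": 0,"tz": -6,"fingers": 0},{"wx": 0,"wy": 0,"wz": 0,"tx": 0,"ty": 0,"tz": -7,"fingers": 0},{"wx": 0,"wy": 0,"wz": 0,"tx": 0,"ty": 0,"tz": -7,"fingers": 0}])

```text
time: 30.55
position: [0.5929, -0.115, 0.1664]
ee_rot: [2.191, 2.249, 0.002]
ft_force: [0.9, 0.6, -4.3]
finger_gap: 0.0273
grip_force: 49.7
```

Run:
```python
from h import *
look(); delta(.680,-.2045,.165,94)
```

```text
red [([0.4318, -0.1189], 0.0, 1, 0, 424)]
amber [([0.5882, 0.1016], 0.4, 2, 278, 361), ([0.5874, 0.1017], 0.0, 1, 278, 0)]
green [([0.4276, 0.0978], 0.4, 2, 271, 286), ([0.4284, 0.0979], 0.0, 1, 0, 286)]
blue [([0.5885, -0.116], 0.0, 1, 0, 269)]
brass [([0.6693, 0.1666], 0.0, 1, 194, 0), ([0.6675, 0.1492], 0.0, 1, 0, 80)]
t 30.65 pos [ 0.5921 -0.1148  0.165 ] yaw 91.49 tilt 0.02 gap 0.0275 -> tx ty tz [-9.19  8.56  0.  ] wz -0.044
```

Emit:
step_arm(targets=[{"wx": 0,"wy": 0,"wz": 0,"tx": -0.7,"ty": 0.7,"tz": 0,"fingers": 0},{"wx": 0,"wy": 0,"wz": -0.01,"tx": -2.2,"ty": 2.1,"tz": 0,"fingers": 0},{"wx": 0,"wy": 0,"wz": -0.02,"tx": -4,"ty": 3.8,"tz": 0,"fingers": 0},{"wx": 0,"wy": 0,"wz": -0.03,"tx": -6,"ty": 5.6,"tz": 0,"fingers": 0},{"wx": 0,"wy": 0,"wz": -0.04,"tx": -8,"ty": 7.5,"tz": 0,"fingers": 0},{"wx": 0,"wy": 0,"wz": -0.044,"tx": -9.2,"ty": 8.6,"tz": 0,"fingers": 0},{"wx": 0,"wy": 0,"wz": -0.044,"tx": -9.2,"ty": 8.6,"tz": 1.5,"fingers": 0},{"wx": 0,"wy": 0,"wz": -0.044,"tx": -9.2,"ty": 8.6,"tz": 3.5,"fingers": 0},{"wx": 0,"wy": 0,"wz": -0.044,"tx": -9.2,"ty": 8.6,"tz": 5.2,"fingers": 0},{"wx": 0,"wy": 0,"wz": -0.044,"tx": -9.2,"ty": 8.6,"tz": 6,"fingers": 0}])

```text
time: 31.9
position: [0.6792, -0.2039, 0.103]
ee_rot: [-2.14, -2.296, 0.002]
ft_force: [-0.7, 0.0, -5.2]
finger_gap: 0.0274
grip_force: 50.2
```

Emit:
step_arm(targets=[{"wx": 0,"wy": 0,"wz": 0,"tx": 0,"ty": 0,"tz": 0.6,"fingers": 0},{"wx": 0,"wy": 0,"wz": 0,"tx": 0,"ty": 0,"tz": 0.9,"fingers": 0},{"wx": 0,"wy": 0,"wz": 0,"tx": 0,"ty": 0,"tz": 1.0,"fingers": 0},{"wx": 0,"wy": 0,"wz": 0,"tx": 0,"ty": 0,"tz": 1.0,"fingers": 0},{"wx": 0,"wy": 0,"wz": 0,"tx": 0,"ty": 0,"tz": 1.0,"fingers": 0.5},{"wx": 0,"wy": 0,"wz": 0,"tx": 0,"ty": 0,"tz": 1.0,"fingers": 0.9},{"wx": 0,"wy": 0,"wz": 0,"tx": 0,"ty": 0,"tz": 1.0,"fingers": 0.9},{"wx": 0,"wy": 0,"wz": 0,"tx": 0,"ty": 0,"tz": -1,"fingers": 0.9},{"wx": 0,"wy": 0,"wz": 0,"tx": 0,"ty": 0,"tz": -4,"fingers": 0.9},{"wx": 0,"wy": 0,"wz": 0,"tx": 0,"ty": 0,"tz": -8,"fingers": 0.9}])

```text
time: 33.15
position: [0.68, -0.2044, 0.1853]
ee_rot: [-2.141, -2.297, 0.001]
ft_force: [0.3, -0.3, -0.2]
finger_gap: 0.0768
grip_force: 0.0
```

Run:
```python
from h import *
T,S=look(); delta(.5918,-.1145,.165,90)
cv2.imwrite('pics/s8.png',np.hstack([cv2.resize(S['img'][230:390,360:500],(490,560)),cv2.resize(T['img'][160:240,360:450],(310,276)).repeat(1,0) if 0 else cv2.copyMakeBorder(cv2.resize(T['img'][150:240,360:450],(310,310)),0,250,0,0,0)]))
```

```text
red [([0.4318, -0.1189], 0.0, 1, 0, 428)]
amber [([0.5882, 0.1018], 0.4, 2, 278, 370), ([0.5874, 0.1016], 0.0, 1, 278, 0)]
green [([0.4276, 0.0978], 0.4, 2, 271, 287), ([0.4285, 0.098], 0.0, 1, 0, 287)]
blue [([0.5917, -0.1147], 0.1, 2, 261, 379), ([0.5916, -0.1149], 0.0, 1, 0, 379)]
brass [([0.6702, 0.1674], 0.3, 2, 216, 317), ([0.6694, 0.1672], 0.0, 1, 216, 0)]
t 33.25 pos [ 0.6834 -0.2055  0.1911] yaw 94.01 tilt 0.5 gap 0.0765 -> tx ty tz [ 9.72 -8.53  2.51] wz 0.07
```

View pics/s8.png

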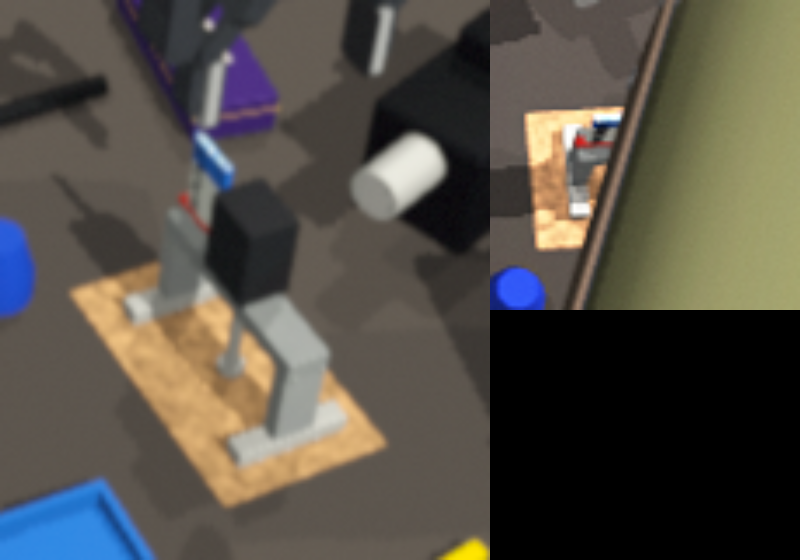

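The gauge stands on its pad, lengthwise and upright. Before reaching for stones, I'll check how far the tips stand ahead at a 38 mm gap, using the earlier picture.

Run:
```python
from h import *
from plant import arm,imaging
S=pickle.load(open('f0.pkl','rb'))['side']
for z in(.065,.07,.075,.08,.085,.09):print(z,((proj(S,[[.570,.090,z],[.609,.090,z]])-[266,164])*4).round(0).tolist())
print(arm.tip_extent)
I=imaging.grab_frame('side'); 
P=np.array([[.6834-.0385,-.2055-.011,z] for z in(.191,.191-.019,.191-.006,.191-.032)]); print(proj(I,P).round(1).tolist())
```

```text
0.065 [[173.0, 233.0], [247.0, 217.0]]
0.07 [[173.0, 225.0], [247.0, 209.0]]
0.075 [[173.0, 217.0], [247.0, 201.0]]
0.08 [[173.0, 209.0], [247.0, 193.0]]
0.085 [[173.0, 201.0], [247.0, 184.0]]
0.09 [[173.0, 192.0], [247.0, 176.0]]
0.019
[[421.8, 261.9], [420.5, 271.2], [421.4, 264.9], [419.6, 277.5]]
```

At a 38 mm gap the tips stand about 16 mm ahead of the TCP, so a TCP height of 0.020 is safe. I'll take the blue stone first.

Emit:
step_arm(targets=[{"wx": 0,"wy": 0,"wz": 0.01,"tx": 1,"ty": -1,"tz": 0,"fingers": 0.72},{"wx": 0,"wy": 0,"wz": 0.02,"tx": 3,"ty": -2.6,"tz": 0,"fingers": 0.72},{"wx": 0,"wy": 0,"wz": 0.04,"tx": 5,"ty": -4.5,"tz": 0,"fingers": 0.72},{"wx": 0,"wy": 0,"wz": 0.05,"tx": 7,"ty": -6.3,"tz": 0,"fingers": 0.72},{"wx": 0,"wy": 0,"wz": 0.06,"tx": 9,"ty": -7.8,"tz": 1,"fingers": 0.72},{"wx": 0,"wy": 0,"wz": 0.07,"tx": 9.6,"ty": -8.2,"tz": 3,"fingers": 0.72},{"wx": 0,"wy": 0,"wz": 0.07,"tx": 9.6,"ty": -8.2,"tz": 5,"fingers": 0.72},{"wx": 0,"wy": 0,"wz": 0.07,"tx": 9.6,"ty": -8.2,"tz": 7,"fingers": 0.72},{"wx": 0,"wy": 0,"wz": 0.07,"tx": 9.6,"ty": -8.2,"tz": 8,"fingers": 0.72},{"wx": 0,"wy": 0,"wz": 0.07,"tx": 9.6,"ty": -8.2,"tz": 8,"fingers": 0.72}])

```text
time: 34.55
position: [0.5912, -0.1144, 0.1042]
ee_rot: [-2.22, -2.22, 0.002]
ft_force: [0.2, -0.0, 0.3]
finger_gap: 0.0613
grip_force: 0.0
```

Run:
```python
from h import *
T,S=look(); delta(.5917,-.1147,.020,90)
```

```text
red [([0.4318, -0.119], 0.0, 1, 0, 424)]
amber [([0.5872, 0.1022], 0.4, 2, 277, 314), ([0.5873, 0.1035], 0.0, 1, 0, 314)]
green [([0.4276, 0.0977], 0.4, 2, 270, 282), ([0.4284, 0.0979], 0.0, 1, 0, 282)]
blue [([0.588, -0.1161], 0.0, 1, 0, 240)]
brass [([0.6643, 0.1672], 1.3, 2, 122, 144), ([0.6664, 0.1649], 0.0, 1, 122, 0)]
t 34.65 pos [ 0.5924 -0.1146  0.1057] yaw 90.0 tilt 0.02 gap 0.0614 -> tx ty tz [-0.   -0.07  8.57] wz -0.0
```

Emit:
step_arm(targets=[{"wx": 0,"wy": 0,"wz": 0,"tx": 0,"ty": 0,"tz": 2.5,"fingers": 0.72},{"wx": 0,"wy": 0,"wz": 0,"tx": 0,"ty": 0,"tz": 5,"fingers": 0.72},{"wx": 0,"wy": 0,"wz": 0,"tx": 0,"ty": 0,"tz": 7.3,"fingers": 0.72},{"wx": 0,"wy": 0,"wz": 0,"tx": 0,"ty": 0,"tz": 8.5,"fingers": 0.72},{"wx": 0,"wy": 0,"wz": 0,"tx": 0,"ty": 0,"tz": 8.5,"fingers": 0.72},{"wx": 0,"wy": 0,"wz": 0,"tx": 0,"ty": 0,"tz": 8.5,"fingers": 0.3},{"wx": 0,"wy": 0,"wz": 0,"tx": 0,"ty": 0,"tz": 8.5,"fingers": 0.2},{"wx": 0,"wy": 0,"wz": 0,"tx": 0,"ty": 0,"tz": 8.5,"fingers": 0.1},{"wx": 0,"wy": 0,"wz": 0,"tx": 0,"ty": 0,"tz": 8.5,"fingers": 0.1},{"wx": 0,"wy": 0,"wz": 0,"tx": 0,"ty": 0,"tz": 8.5,"fingers": 0.1}], newtons=40)

```text
time: 35.9
position: [0.5931, -0.1148, 0.0218]
ee_rot: [2.22, 2.22, 0.002]
ft_force: [-1.6, 0.5, 6.6]
finger_gap: 0.036
grip_force: 40.2
```

Emit:
step_arm(targets=[{"wx": 0,"wy": 0,"wz": 0,"tx": 0,"ty": 0,"tz": 0,"fingers": 0.1},{"wx": 0,"wy": 0,"wz": 0,"tx": 0,"ty": 0,"tz": 0,"fingers": 0.1},{"wx": 0,"wy": 0,"wz": 0,"tx": 0,"ty": 0,"tz": -1,"fingers": 0.1},{"wx": 0,"wy": 0,"wz": 0,"tx": 0,"ty": 0,"tz": -3,"fingers": 0.1},{"wx": 0,"wy": 0,"wz": 0,"tx": 0,"ty": 0,"tz": -5,"fingers": 0.1},{"wx": 0,"wy": 0,"wz": 0,"tx": 0,"ty": 0,"tz": -7,"fingers": 0.1},{"wx": 0,"wy": 0,"wz": 0,"tx": 0,"ty": 0,"tz": -9,"fingers": 0.1},{"wx": 0,"wy": 0,"wz": 0,"tx": 0,"ty": 0,"tz": -10,"fingers": 0.1},{"wx": 0,"wy": 0,"wz": 0,"tx": 0,"ty": 0,"tz": -10,"fingers": 0.1},{"wx": 0,"wy": 0,"wz": 0,"tx": 0,"ty": 0,"tz": -10,"fingers": 0.1}])

```text
time: 37.15
position: [0.5916, -0.1144, 0.1196]
ee_rot: [-2.221, -2.221, 0.001]
ft_force: [-0.2, 0.3, -1.8]
finger_gap: 0.0362
grip_force: 40.3
```

Run:
```python
from h import *
delta(.530,-.322,.120,90)
```

```text
t 37.15 pos [ 0.5916 -0.1144  0.1196] yaw 90.0 tilt 0.06 gap 0.0362 -> tx ty tz [-20.76  -6.16  -0.04] wz 0.0
```

Emit:
step_arm(targets=[{"wx": 0,"wy": 0,"wz": 0,"tx": -1.5,"ty": -1,"tz": 0,"fingers": 0.1},{"wx": 0,"wy": 0,"wz": 0,"tx": -4.5,"ty": -2,"tz": 0,"fingers": 0.1},{"wx": 0,"wy": 0,"wz": 0,"tx": -8,"ty": -3,"tz": 0,"fingers": 0.1},{"wx": 0,"wy": 0,"wz": 0,"tx": -12,"ty": -4,"tz": 0,"fingers": 0.1},{"wx": 0,"wy": 0,"wz": 0,"tx": -16,"ty": -5.2,"tz": 0,"fingers": 0.1},{"wx": 0,"wy": 0,"wz": 0,"tx": -19.3,"ty": -6,"tz": 0,"fingers": 0.1},{"wx": 0,"wy": 0,"wz": 0,"tx": -20.8,"ty": -6.2,"tz": 1,"fingers": 0.1},{"wx": 0,"wy": 0,"wz": 0,"tx": -20.8,"ty": -6.2,"tz": 3.5,"fingers": 0.1},{"wx": 0,"wy": 0,"wz": 0,"tx": -20.8,"ty": -6.2,"tz": 6,"fingers": 0.1},{"wx": 0,"wy": 0,"wz": 0,"tx": -20.8,"ty": -6.2,"tz": 8,"fingers": 0.1}])

```text
time: 38.4
position: [0.5289, -0.3218, 0.0381]
ee_rot: [-2.219, -2.22, 0.001]
ft_force: [-0.4, 0.8, -1.1]
finger_gap: 0.0361
grip_force: 40.3
```

Emit:
step_arm(targets=[{"wx": 0,"wy": 0,"wz": 0,"tx": 0,"ty": 0,"tz": 0.8,"fingers": 0.1},{"wx": 0,"wy": 0,"wz": 0,"tx": 0,"ty": 0,"tz": 1.3,"fingers": 0.1},{"wx": 0,"wy": 0,"wz": 0,"tx": 0,"ty": 0,"tz": 1.5,"fingers": 0.1},{"wx": 0,"wy": 0,"wz": 0,"tx": 0,"ty": 0,"tz": 1.5,"fingers": 0.1},{"wx": 0,"wy": 0,"wz": 0,"tx": 0,"ty": 0,"tz": 1.5,"fingers": 0.62},{"wx": 0,"wy": 0,"wz": 0,"tx": 0,"ty": 0,"tz": 1.5,"fingers": 0.62},{"wx": 0,"wy": 0,"wz": 0,"tx": 0,"ty": 0,"tz": 0.5,"fingers": 0.62},{"wx": 0,"wy": 0,"wz": 0,"tx": 0,"ty": 0,"tz": -2,"fingers": 0.62},{"wx": 0,"wy": 0,"wz": 0,"tx": 0,"ty": 0,"tz": -5,"fingers": 0.62},{"wx": 0,"wy": 0,"wz": 0,"tx": 0,"ty": 0,"tz": -8,"fingers": 0.62}])

```text
time: 39.65
position: [0.5302, -0.3226, 0.1219]
ee_rot: [2.221, 2.221, 0.0]
ft_force: [0.1, 0.6, -0.1]
finger_gap: 0.053
grip_force: 0.0
```

Run:
```python
from h import *
T,S=look(); delta(.5882,.1016,.120,90)
d=pickle.load(open('f0.pkl','rb'))
u=proj(T,[[.53,-.322,.02]])[0].astype(int); v=proj(S,[[.53,-.322,.02]])[0].astype(int); print(u,v)
cv2.imwrite('pics/b1.png',np.hstack([cv2.resize(I[p[1]-40:p[1]+40,p[0]-50:p[0]+50],(400,320)) for I,p in((T['img'],u),(S['img'],v))]))
```

```text
red [([0.4312, -0.1196], 0.4, 2, 277, 424), ([0.4304, -0.1201], 0.0, 1, 277, 0)]
amber [([0.5883, 0.1017], 0.4, 2, 277, 362), ([0.5874, 0.1016], 0.0, 1, 277, 0)]
green [([0.4276, 0.0977], 0.4, 2, 264, 287), ([0.4284, 0.0979], 0.0, 1, 0, 287)]
blue []
brass [([0.6675, 0.1652], 1.2, 2, 106, 308), ([0.671, 0.1682], 0.0, 1, 0, 308)]
t 39.75 pos [ 0.5325 -0.324   0.1249] yaw 90.0 tilt 0.4 gap 0.0528 -> tx ty tz [42.57  5.57  0.37] wz -0.0
[465 265] [374 407]
```

View pics/b1.png

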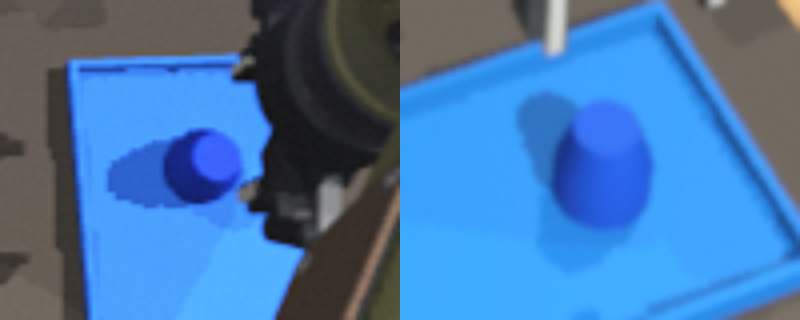

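The blue stone stands upright in the blue tray, near (200,165) in the left crop and (602,165) in the right. Next is amber.

Emit:
step_arm(targets=[{"wx": 0,"wy": 0,"wz": 0,"tx": 2,"ty": 0,"tz": 0,"fingers": 0.72},{"wx": 0,"wy": 0,"wz": 0,"tx": 7,"ty": 0.5,"tz": 0,"fingers": 0.72},{"wx": 0,"wy": 0,"wz": 0,"tx": 13,"ty": 1,"tz": 0,"fingers": 0.72},{"wx": 0,"wy": 0,"wz": 0,"tx": 19,"ty": 2,"tz": 0,"fingers": 0.72},{"wx": 0,"wy": 0,"wz": 0,"tx": 25,"ty": 3,"tz": 0,"fingers": 0.72},{"wx": 0,"wy": 0,"wz": 0,"tx": 31,"ty": 4,"tz": 0,"fingers": 0.72},{"wx": 0,"wy": 0,"wz": 0,"tx": 37,"ty": 5,"tz": 0,"fingers": 0.72},{"wx": 0,"wy": 0,"wz": 0,"tx": 41,"ty": 5.6,"tz": 0,"fingers": 0.72},{"wx": 0,"wy": 0,"wz": 0,"tx": 42.4,"ty": 5.8,"tz": 0,"fingers": 0.72},{"wx": 0,"wy": 0,"wz": 0,"tx": 42.4,"ty": 5.8,"tz": 0,"fingers": 0.72}])

```text
time: 41.0
position: [0.5871, 0.1021, 0.1195]
ee_rot: [-2.219, -2.223, 0.002]
ft_force: [0.2, 0.1, 0.4]
finger_gap: 0.0613
grip_force: 0.0
```

Run:
```python
from h import *
T,S=look(); delta(.5883,.1017,.022,90)
```

```text
red [([0.4311, -0.1197], 0.4, 2, 275, 422), ([0.4302, -0.1203], 0.0, 1, 275, 0)]
amber [([0.5893, 0.1022], 0.0, 1, 0, 362)]
green [([0.4283, 0.098], 0.0, 1, 0, 278)]
blue []
brass [([0.671, 0.1682], 0.0, 1, 0, 308)]
t 41.1 pos [0.5874 0.1005 0.1198] yaw 89.96 tilt 0.08 gap 0.0616 -> tx ty tz [0.13 0.11 9.78] wz -0.001
```

Emit:
step_arm(targets=[{"wx": 0,"wy": 0,"wz": 0,"tx": 0,"ty": 0.1,"tz": 3,"fingers": 0.72},{"wx": 0,"wy": 0,"wz": 0,"tx": 0,"ty": 0.1,"tz": 6,"fingers": 0.72},{"wx": 0,"wy": 0,"wz": 0,"tx": 0,"ty": 0.1,"tz": 8.6,"fingers": 0.72},{"wx": 0,"wy": 0,"wz": 0,"tx": 0,"ty": 0.1,"tz": 9.8,"fingers": 0.72},{"wx": 0,"wy": 0,"wz": 0,"tx": 0,"ty": 0.1,"tz": 9.8,"fingers": 0.72},{"wx": 0,"wy": 0,"wz": 0,"tx": 0,"ty": 0.1,"tz": 9.8,"fingers": 0.3},{"wx": 0,"wy": 0,"wz": 0,"tx": 0,"ty": 0.1,"tz": 9.8,"fingers": 0.2},{"wx": 0,"wy": 0,"wz": 0,"tx": 0,"ty": 0.1,"tz": 9.8,"fingers": 0.1},{"wx": 0,"wy": 0,"wz": 0,"tx": 0,"ty": 0.1,"tz": 9.8,"fingers": 0.1},{"wx": 0,"wy": 0,"wz": 0,"tx": 0,"ty": 0.1,"tz": 9.8,"fingers": 0.1}])

```text
time: 42.35
position: [0.5901, 0.1014, 0.0239]
ee_rot: [2.22, 2.22, 0.002]
ft_force: [-1.8, -1.2, 7.2]
finger_gap: 0.0359
grip_force: 40.1
```

Emit:
step_arm(targets=[{"wx": 0,"wy": 0,"wz": 0,"tx": 0,"ty": 0,"tz": 0,"fingers": 0.1},{"wx": 0,"wy": 0,"wz": 0,"tx": 0,"ty": 0,"tz": 0,"fingers": 0.1},{"wx": 0,"wy": 0,"wz": 0,"tx": 0,"ty": 0,"tz": -1,"fingers": 0.1},{"wx": 0,"wy": 0,"wz": 0,"tx": 0,"ty": 0,"tz": -3,"fingers": 0.1},{"wx": 0,"wy": 0,"wz": 0,"tx": 0,"ty": 0,"tz": -5,"fingers": 0.1},{"wx": 0,"wy": 0,"wz": 0,"tx": 0,"ty": 0,"tz": -7,"fingers": 0.1},{"wx": 0,"wy": 0,"wz": 0,"tx": 0,"ty": 0,"tz": -9,"fingers": 0.1},{"wx": 0,"wy": 0,"wz": 0,"tx": 0,"ty": 0,"tz": -10,"fingers": 0.1},{"wx": 0,"wy": 0,"wz": 0,"tx": 0,"ty": 0,"tz": -10,"fingers": 0.1},{"wx": 0,"wy": 0,"wz": 0,"tx": 0,"ty": 0,"tz": -10,"fingers": 0.1}])

```text
time: 43.6
position: [0.5886, 0.1014, 0.1216]
ee_rot: [-2.221, -2.221, 0.001]
ft_force: [-0.0, -0.1, -0.4]
finger_gap: 0.036
grip_force: 40.3
```

Run:
```python
from h import *
delta(.440,-.325,.122,90)
```

```text
t 43.6 pos [0.5886 0.1014 0.1216] yaw 90.0 tilt 0.06 gap 0.036 -> tx ty tz [-4.264e+01 -1.486e+01 -2.000e-02] wz 0.0
```

Emit:
step_arm(targets=[{"wx": 0,"wy": 0,"wz": 0,"tx": -2,"ty": -0.7,"tz": 0,"fingers": 0.1},{"wx": 0,"wy": 0,"wz": 0,"tx": -7,"ty": -2.4,"tz": 0,"fingers": 0.1},{"wx": 0,"wy": 0,"wz": 0,"tx": -12.5,"ty": -4.4,"tz": 0,"fingers": 0.1},{"wx": 0,"wy": 0,"wz": 0,"tx": -18,"ty": -6.3,"tz": 0,"fingers": 0.1},{"wx": 0,"wy": 0,"wz": 0,"tx": -23.5,"ty": -8.2,"tz": 0,"fingers": 0.1},{"wx": 0,"wy": 0,"wz": 0,"tx": -29,"ty": -10.1,"tz": 0,"fingers": 0.1},{"wx": 0,"wy": 0,"wz": 0,"tx": -34.5,"ty": -12,"tz": 0,"fingers": 0.1},{"wx": 0,"wy": 0,"wz": 0,"tx": -39.5,"ty": -13.8,"tz": 0,"fingers": 0.1},{"wx": 0,"wy": 0,"wz": 0,"tx": -42.6,"ty": -14.9,"tz": 0,"fingers": 0.1},{"wx": 0,"wy": 0,"wz": 0,"tx": -42.6,"ty": -14.9,"tz": 2,"fingers": 0.1}])

```text
time: 44.85
position: [0.4389, -0.3281, 0.1028]
ee_rot: [2.225, 2.215, -0.001]
ft_force: [-0.0, 0.8, -1.4]
finger_gap: 0.0359
grip_force: 40.3
```

Emit:
step_arm(targets=[{"wx": 0,"wy": 0,"wz": 0,"tx": 0,"ty": 0,"tz": 2.5,"fingers": 0.1},{"wx": 0,"wy": 0,"wz": 0,"tx": 0,"ty": 0,"tz": 5,"fingers": 0.1},{"wx": 0,"wy": 0,"wz": 0,"tx": 0,"ty": 0,"tz": 6.6,"fingers": 0.1},{"wx": 0,"wy": 0,"wz": 0,"tx": 0,"ty": 0,"tz": 7.3,"fingers": 0.1},{"wx": 0,"wy": 0,"wz": 0,"tx": 0,"ty": 0,"tz": 7.5,"fingers": 0.1},{"wx": 0,"wy": 0,"wz": 0,"tx": 0,"ty": 0,"tz": 7.5,"fingers": 0.1},{"wx": 0,"wy": 0,"wz": 0,"tx": 0,"ty": 0,"tz": 7.5,"fingers": 0.62},{"wx": 0,"wy": 0,"wz": 0,"tx": 0,"ty": 0,"tz": 7.5,"fingers": 0.62},{"wx": 0,"wy": 0,"wz": 0,"tx": 0,"ty": 0,"tz": 6,"fingers": 0.62},{"wx": 0,"wy": 0,"wz": 0,"tx": 0,"ty": 0,"tz": 4,"fingers": 0.62}])

```text
time: 46.1
position: [0.4399, -0.3244, 0.0631]
ee_rot: [-2.221, -2.221, 0.0]
ft_force: [0.8, -0.7, 0.1]
finger_gap: 0.0529
grip_force: 0.0
```

Emit:
step_arm(targets=[{"wx": 0,"wy": 0,"wz": 0,"tx": 0,"ty": 0,"tz": -2,"fingers": 0.72},{"wx": 0,"wy": 0,"wz": 0,"tx": 0,"ty": 0,"tz": -5,"fingers": 0.72},{"wx": 0,"wy": 0,"wz": 0,"tx": 0,"ty": 0,"tz": -6,"fingers": 0.72},{"wx": 0,"wy": 0,"wz": 0,"tx": 3,"ty": 0,"tz": -6,"fingers": 0.72},{"wx": 0,"wy": 0,"wz": 0,"tx": 8,"ty": -0.2,"tz": -6,"fingers": 0.72},{"wx": 0,"wy": 0,"wz": 0,"tx": 13,"ty": -0.5,"tz": -6,"fingers": 0.72},{"wx": 0,"wy": 0,"wz": 0,"tx": 18,"ty": -0.8,"tz": -6,"fingers": 0.72},{"wx": 0,"wy": 0,"wz": 0,"tx": 20.5,"ty": -0.9,"tz": -6,"fingers": 0.72},{"wx": 0,"wy": 0,"wz": 0,"tx": 20.5,"ty": -0.9,"tz": -6,"fingers": 0.72},{"wx": 0,"wy": 0,"wz": 0,"tx": 20.5,"ty": -0.9,"tz": -6,"fingers": 0.72}])

```text
time: 47.35
position: [0.4313, -0.1201, 0.1224]
ee_rot: [2.221, 2.221, -0.0]
ft_force: [0.3, 0.3, -0.8]
finger_gap: 0.0611
grip_force: 0.0
```

Run:
```python
from h import *
T,S=look(); delta(.4312,-.1196,.022,90)
for c,p in(('amber',(.44,-.325)),('blue',(.53,-.322))):
    if c=='amber':
        for f in(T,S): print(c,cen(f,c,*p,.004).round(1),[(b[0].round(1).tolist(),int(b[1])) for b in blobs(f,c) if np.hypot(*(b[0]-cen(f,c,*p,.004)))<25])
```

```text
red [([0.4318, -0.119], 0.0, 1, 0, 423)]
amber []
green [([0.4269, 0.0978], 0.0, 1, 267, 0), ([0.4247, 0.0867], 0.0, 1, 0, 62)]
blue []
brass [([0.6676, 0.1654], 1.2, 2, 107, 309), ([0.6711, 0.1682], 0.0, 1, 0, 309)]
t 47.45 pos [ 0.4313 -0.1205  0.1223] yaw 89.93 tilt 0.02 gap 0.0611 -> tx ty tz [ 9.000e-02 -1.000e-02  1.003e+01] wz -0.001
amber [468.3 308.7] []
amber [318.5 429.3] [([318.5, 428.2], 579)]
```

Emit:
step_arm(targets=[{"wx": 0,"wy": 0,"wz": 0,"tx": 0.1,"ty": 0,"tz": 3,"fingers": 0.72},{"wx": 0,"wy": 0,"wz": 0,"tx": 0.1,"ty": 0,"tz": 6,"fingers": 0.72},{"wx": 0,"wy": 0,"wz": 0,"tx": 0.1,"ty": 0,"tz": 8.8,"fingers": 0.72},{"wx": 0,"wy": 0,"wz": 0,"tx": 0.1,"ty": 0,"tz": 10,"fingers": 0.72},{"wx": 0,"wy": 0,"wz": 0,"tx": 0.1,"ty": 0,"tz": 10,"fingers": 0.72},{"wx": 0,"wy": 0,"wz": 0,"tx": 0.1,"ty": 0,"tz": 10,"fingers": 0.3},{"wx": 0,"wy": 0,"wz": 0,"tx": 0.1,"ty": 0,"tz": 10,"fingers": 0.2},{"wx": 0,"wy": 0,"wz": 0,"tx": 0.1,"ty": 0,"tz": 10,"fingers": 0.1},{"wx": 0,"wy": 0,"wz": 0,"tx": 0.1,"ty": 0,"tz": 10,"fingers": 0.1},{"wx": 0,"wy": 0,"wz": 0,"tx": 0.1,"ty": 0,"tz": 10,"fingers": 0.1}])

```text
time: 48.7
position: [0.4321, -0.119, 0.0236]
ee_rot: [2.22, 2.22, 0.001]
ft_force: [-1.2, 0.6, 5.8]
finger_gap: 0.0363
grip_force: 39.9
```

Emit:
step_arm(targets=[{"wx": 0,"wy": 0,"wz": 0,"tx": 0,"ty": 0,"tz": 0,"fingers": 0.1},{"wx": 0,"wy": 0,"wz": 0,"tx": 0,"ty": 0,"tz": 0,"fingers": 0.1},{"wx": 0,"wy": 0,"wz": 0,"tx": 0,"ty": 0,"tz": -1,"fingers": 0.1},{"wx": 0,"wy": 0,"wz": 0,"tx": 0,"ty": 0,"tz": -3,"fingers": 0.1},{"wx": 0,"wy": 0,"wz": 0,"tx": 0,"ty": 0,"tz": -5,"fingers": 0.1},{"wx": 0,"wy": 0,"wz": 0,"tx": 0,"ty": 0,"tz": -7,"fingers": 0.1},{"wx": 0,"wy": 0,"wz": 0,"tx": 0,"ty": 0,"tz": -9,"fingers": 0.1},{"wx": 0,"wy": 0,"wz": 0,"tx": 0,"ty": 0,"tz": -10,"fingers": 0.1},{"wx": 0,"wy": 0,"wz": 0,"tx": 0,"ty": 0,"tz": -10,"fingers": 0.1},{"wx": 0,"wy": 0,"wz": 0,"tx": 0,"ty": 0,"tz": -10,"fingers": 0.1}])

```text
time: 49.95
position: [0.4307, -0.1184, 0.1218]
ee_rot: [-2.221, -2.221, 0.001]
ft_force: [0.8, 0.1, -0.7]
finger_gap: 0.0357
grip_force: 40.4
```

Run:
```python
from h import *
delta(.530,.330,.122,90)
```

```text
t 49.95 pos [ 0.4307 -0.1184  0.1218] yaw 90.0 tilt 0.04 gap 0.0357 -> tx ty tz [ 4.484e+01  9.930e+00 -2.000e-02] wz -0.0
```

Emit:
step_arm(targets=[{"wx": 0,"wy": 0,"wz": 0,"tx": 2,"ty": 0.4,"tz": 0,"fingers": 0.1},{"wx": 0,"wy": 0,"wz": 0,"tx": 7,"ty": 1.5,"tz": 0,"fingers": 0.1},{"wx": 0,"wy": 0,"wz": 0,"tx": 12.8,"ty": 2.8,"tz": 0,"fingers": 0.1},{"wx": 0,"wy": 0,"wz": 0,"tx": 18.6,"ty": 4.1,"tz": 0,"fingers": 0.1},{"wx": 0,"wy": 0,"wz": 0,"tx": 24.4,"ty": 5.4,"tz": 0,"fingers": 0.1},{"wx": 0,"wy": 0,"wz": 0,"tx": 30.2,"ty": 6.7,"tz": 0,"fingers": 0.1},{"wx": 0,"wy": 0,"wz": 0,"tx": 36,"ty": 8,"tz": 0,"fingers": 0.1},{"wx": 0,"wy": 0,"wz": 0,"tx": 41.5,"ty": 9.2,"tz": 0,"fingers": 0.1},{"wx": 0,"wy": 0,"wz": 0,"tx": 44.8,"ty": 9.9,"tz": 0,"fingers": 0.1},{"wx": 0,"wy": 0,"wz": 0,"tx": 44.8,"ty": 9.9,"tz": 2,"fingers": 0.1}])

```text
time: 51.2
position: [0.5311, 0.3328, 0.1021]
ee_rot: [2.218, 2.225, 0.004]
ft_force: [0.3, -0.4, -1.7]
finger_gap: 0.0356
grip_force: 40.4
```

Emit:
step_arm(targets=[{"wx": 0,"wy": 0,"wz": 0,"tx": 0,"ty": 0,"tz": 2.5,"fingers": 0.1},{"wx": 0,"wy": 0,"wz": 0,"tx": 0,"ty": 0,"tz": 5,"fingers": 0.1},{"wx": 0,"wy": 0,"wz": 0,"tx": 0,"ty": 0,"tz": 6.6,"fingers": 0.1},{"wx": 0,"wy": 0,"wz": 0,"tx": 0,"ty": 0,"tz": 7.3,"fingers": 0.1},{"wx": 0,"wy": 0,"wz": 0,"tx": 0,"ty": 0,"tz": 7.5,"fingers": 0.1},{"wx": 0,"wy": 0,"wz": 0,"tx": 0,"ty": 0,"tz": 7.5,"fingers": 0.1},{"wx": 0,"wy": 0,"wz": 0,"tx": 0,"ty": 0,"tz": 7.5,"fingers": 0.62},{"wx": 0,"wy": 0,"wz": 0,"tx": 0,"ty": 0,"tz": 7.5,"fingers": 0.62},{"wx": 0,"wy": 0,"wz": 0,"tx": 0,"ty": 0,"tz": 6,"fingers": 0.62},{"wx": 0,"wy": 0,"wz": 0,"tx": 0,"ty": 0,"tz": 4,"fingers": 0.62}])

```text
time: 52.45
position: [0.5299, 0.3293, 0.0631]
ee_rot: [-2.221, -2.221, 0.001]
ft_force: [0.3, 0.4, -0.2]
finger_gap: 0.0526
grip_force: 0.0
```

Emit:
step_arm(targets=[{"wx": 0,"wy": 0,"wz": 0,"tx": 0,"ty": 0,"tz": -2,"fingers": 0.72},{"wx": 0,"wy": 0,"wz": 0,"tx": 0,"ty": 0,"tz": -5,"fingers": 0.72},{"wx": 0,"wy": 0,"wz": 0,"tx": 0,"ty": 0,"tz": -6,"fingers": 0.72},{"wx": 0,"wy": 0,"wz": 0,"tx": -3,"ty": -1.3,"tz": -6,"fingers": 0.72},{"wx": 0,"wy": 0,"wz": 0,"tx": -8,"ty": -3.5,"tz": -6,"fingers": 0.72},{"wx": 0,"wy": 0,"wz": 0,"tx": -13,"ty": -5.7,"tz": -6,"fingers": 0.72},{"wx": 0,"wy": 0,"wz": 0,"tx": -18,"ty": -7.9,"tz": -6,"fingers": 0.72},{"wx": 0,"wy": 0,"wz": 0,"tx": -22,"ty": -9.7,"tz": -6,"fingers": 0.72},{"wx": 0,"wy": 0,"wz": 0,"tx": -23.2,"ty": -10.2,"tz": -6,"fingers": 0.72},{"wx": 0,"wy": 0,"wz": 0,"tx": -23.2,"ty": -10.2,"tz": -6,"fingers": 0.72}])

```text
time: 53.7
position: [0.4284, 0.0973, 0.1226]
ee_rot: [2.223, 2.22, 0.001]
ft_force: [0.0, 0.5, -0.1]
finger_gap: 0.0616
grip_force: 0.0
```

Run:
```python
from h import *
T,S=look(); delta(.4278,.0977,.022,90)
c,p='red',(.53,.33)
for f in(T,S): print(c,cen(f,c,*p,.004).round(1),[(b[0].round(1).tolist(),int(b[1])) for b in blobs(f,c) if np.hypot(*(b[0]-cen(f,c,*p,.004)))<25])
```

```text
red []
amber []
green [([0.4284, 0.098], 0.0, 1, 0, 276)]
blue []
brass [([0.6673, 0.1652], 1.3, 2, 104, 311), ([0.671, 0.1681], 0.0, 1, 0, 311)]
t 53.8 pos [0.4291 0.0983 0.1226] yaw 90.03 tilt 0.08 gap 0.0616 -> tx ty tz [-0.07 -0.14 10.05] wz 0.0
red [157.4 261.1] [([152.5, 261.1], 81)]
red [259.6 184.3] [([257.3, 182.6], 56)]
```

Emit:
step_arm(targets=[{"wx": 0,"wy": 0,"wz": 0,"tx": 0,"ty": -0.1,"tz": 3,"fingers": 0.72},{"wx": 0,"wy": 0,"wz": 0,"tx": 0,"ty": -0.1,"tz": 6,"fingers": 0.72},{"wx": 0,"wy": 0,"wz": 0,"tx": 0,"ty": -0.1,"tz": 8.8,"fingers": 0.72},{"wx": 0,"wy": 0,"wz": 0,"tx": 0,"ty": -0.1,"tz": 10,"fingers": 0.72},{"wx": 0,"wy": 0,"wz": 0,"tx": 0,"ty": -0.1,"tz": 10,"fingers": 0.72},{"wx": 0,"wy": 0,"wz": 0,"tx": 0,"ty": -0.1,"tz": 10,"fingers": 0.3},{"wx": 0,"wy": 0,"wz": 0,"tx": 0,"ty": -0.1,"tz": 10,"fingers": 0.2},{"wx": 0,"wy": 0,"wz": 0,"tx": 0,"ty": -0.1,"tz": 10,"fingers": 0.1},{"wx": 0,"wy": 0,"wz": 0,"tx": 0,"ty": -0.1,"tz": 10,"fingers": 0.1},{"wx": 0,"wy": 0,"wz": 0,"tx": 0,"ty": -0.1,"tz": 10,"fingers": 0.1}])

```text
time: 55.05
position: [0.4282, 0.0979, 0.0235]
ee_rot: [2.221, 2.221, 0.004]
ft_force: [-0.9, 0.5, 7.2]
finger_gap: 0.0359
grip_force: 40.1
```

Emit:
step_arm(targets=[{"wx": 0,"wy": 0,"wz": 0,"tx": 0,"ty": 0,"tz": 0,"fingers": 0.1},{"wx": 0,"wy": 0,"wz": 0,"tx": 0,"ty": 0,"tz": 0,"fingers": 0.1},{"wx": 0,"wy": 0,"wz": 0,"tx": 0,"ty": 0,"tz": -1,"fingers": 0.1},{"wx": 0,"wy": 0,"wz": 0,"tx": 0,"ty": 0,"tz": -3,"fingers": 0.1},{"wx": 0,"wy": 0,"wz": 0,"tx": 0,"ty": 0,"tz": -5,"fingers": 0.1},{"wx": 0,"wy": 0,"wz": 0,"tx": 0,"ty": 0,"tz": -7,"fingers": 0.1},{"wx": 0,"wy": 0,"wz": 0,"tx": 0,"ty": 0,"tz": -9,"fingers": 0.1},{"wx": 0,"wy": 0,"wz": 0,"tx": 0,"ty": 0,"tz": -10,"fingers": 0.1},{"wx": 0,"wy": 0,"wz": 0,"tx": 0,"ty": 0,"tz": -10,"fingers": 0.1},{"wx": 0,"wy": 0,"wz": 0,"tx": 0,"ty": 0,"tz": -10,"fingers": 0.1}])

```text
time: 56.3
position: [0.4266, 0.0973, 0.1218]
ee_rot: [-2.221, -2.221, 0.001]
ft_force: [-0.0, 0.7, -0.5]
finger_gap: 0.0358
grip_force: 40.3
```

Run:
```python
from h import *
from plant import imaging
delta(.440,.325,.122,90)
for f in(imaging.grab_frame('top'),imaging.grab_frame('side')): print(cen(f,'red',.53,.33,.004).round(1),[(b[0].round(1).tolist(),int(b[1])) for b in blobs(f,'red')])
```

```text
t 56.3 pos [0.4266 0.0973 0.1218] yaw 90.0 tilt 0.05 gap 0.0358 -> tx ty tz [22.77  1.34 -0.03] wz -0.0
[157.4 261.1] [([152.2, 261.5], 71), ([339.0, 353.7], 277)]
[259.6 184.3] [([217.0, 321.1], 411), ([451.3, 415.4], 64)]
```

Emit:
step_arm(targets=[{"wx": 0,"wy": 0,"wz": 0,"tx": 2,"ty": 0.1,"tz": 0,"fingers": 0.1},{"wx": 0,"wy": 0,"wz": 0,"tx": 6,"ty": 0.4,"tz": 0,"fingers": 0.1},{"wx": 0,"wy": 0,"wz": 0,"tx": 10.5,"ty": 0.6,"tz": 0,"fingers": 0.1},{"wx": 0,"wy": 0,"wz": 0,"tx": 15,"ty": 0.9,"tz": 0,"fingers": 0.1},{"wx": 0,"wy": 0,"wz": 0,"tx": 19,"ty": 1.1,"tz": 0,"fingers": 0.1},{"wx": 0,"wy": 0,"wz": 0,"tx": 22,"ty": 1.3,"tz": 0,"fingers": 0.1},{"wx": 0,"wy": 0,"wz": 0,"tx": 22.8,"ty": 1.3,"tz": 0,"fingers": 0.1},{"wx": 0,"wy": 0,"wz": 0,"tx": 22.8,"ty": 1.3,"tz": 2,"fingers": 0.1},{"wx": 0,"wy": 0,"wz": 0,"tx": 22.8,"ty": 1.3,"tz": 4,"fingers": 0.1},{"wx": 0,"wy": 0,"wz": 0,"tx": 22.8,"ty": 1.3,"tz": 5,"fingers": 0.1}])

```text
time: 57.65
position: [0.4391, 0.324, 0.0708]
ee_rot: [-2.222, -2.221, 0.005]
ft_force: [-1.2, -0.8, -0.3]
finger_gap: 0.0359
grip_force: 40.3
```

Emit:
step_arm(targets=[{"wx": 0,"wy": 0,"wz": 0,"tx": 0,"ty": 0,"tz": 2,"fingers": 0.1},{"wx": 0,"wy": 0,"wz": 0,"tx": 0,"ty": 0,"tz": 3.6,"fingers": 0.1},{"wx": 0,"wy": 0,"wz": 0,"tx": 0,"ty": 0,"tz": 4.3,"fingers": 0.1},{"wx": 0,"wy": 0,"wz": 0,"tx": 0,"ty": 0,"tz": 4.5,"fingers": 0.1},{"wx": 0,"wy": 0,"wz": 0,"tx": 0,"ty": 0,"tz": 4.5,"fingers": 0.1},{"wx": 0,"wy": 0,"wz": 0,"tx": 0,"ty": 0,"tz": 4.5,"fingers": 0.62},{"wx": 0,"wy": 0,"wz": 0,"tx": 0,"ty": 0,"tz": 4.5,"fingers": 0.62},{"wx": 0,"wy": 0,"wz": 0,"tx": 0,"ty": 0,"tz": 4,"fingers": 0.62},{"wx": 0,"wy": 0,"wz": 0,"tx": 0,"ty": 0,"tz": 2,"fingers": 0.62},{"wx": 0,"wy": 0,"wz": 0,"tx": 0,"ty": 0,"tz": -1,"fingers": 0.62}])

```text
time: 58.9
position: [0.4394, 0.325, 0.0824]
ee_rot: [-2.221, -2.221, 0.003]
ft_force: [-0.3, -0.9, 0.4]
finger_gap: 0.053
grip_force: 0.0
```

Emit:
step_arm(targets=[{"wx": 0,"wy": 0,"wz": 0,"tx": 0,"ty": 0,"tz": -4,"fingers": 0.62},{"wx": 0,"wy": 0,"wz": 0,"tx": 0,"ty": 0,"tz": -8,"fingers": 0.62},{"wx": 0,"wy": 0,"wz": 0,"tx": -3,"ty": 0,"tz": -11,"fingers": 0.62},{"wx": 0,"wy": 0,"wz": 0,"tx": -8,"ty": 0,"tz": -13,"fingers": 0.62},{"wx": 0,"wy": 0,"wz": 0,"tx": -13,"ty": 0,"tz": -15,"fingers": 0.62},{"wx": 0,"wy": 0,"wz": 0,"tx": -18,"ty": 0,"tz": -15,"fingers": 0.62},{"wx": 0,"wy": 0,"wz": 0,"tx": -23,"ty": 0,"tz": -15,"fingers": 0.62},{"wx": 0,"wy": 0,"wz": 0,"tx": -28,"ty": 0,"tz": -15,"fingers": 0.62},{"wx": 0,"wy": 0,"wz": 0,"tx": -30,"ty": 0,"tz": -15,"fingers": 0.62},{"wx": 0,"wy": 0,"wz": 0,"tx": -30,"ty": 0,"tz": -15,"fingers": 0.62}])

```text
time: 60.15
position: [0.4401, 0.0243, 0.2327]
ee_rot: [2.224, 2.218, 0.001]
ft_force: [0.4, 0.7, -0.0]
finger_gap: 0.0528
grip_force: 0.0
```

Run:
```python
from h import *
from plant import imaging
T,S=imaging.grab_frame('top'),imaging.grab_frame('side')
for c,p in{'red':(.53,.33),'green':(.44,.325),'amber':(.44,-.325),'blue':(.53,-.322)}.items():
    for f in(T,S):
        u=cen(f,c,*p,.004); print(c,u.round(1),[(b[0].round(1).tolist(),int(b[1])) for b in blobs(f,c) if np.hypot(*(b[0]-u))<25])
cv2.imwrite('pics/end.png',np.hstack([cv2.resize(T['img'][160:350,100:520],(800,362))[:, :800]])if 0 else np.vstack([cv2.resize(T['img'][160:345,110:510],(640,296)),cv2.resize(S['img'][150:470,180:500][:, :],(300,300)).repeat(1,0) if 0 else cv2.hconcat([cv2.resize(S['img'][160:225,185:305],(320,300)),cv2.resize(S['img'][290:475,270:475],(320,300))])]))
```

```text
red [157.4 261.1] [([157.9, 261.6], 251)]
red [259.6 184.3] [([259.1, 184.7], 123)]
green [156.2 303.7] [([155.8, 304.3], 257)]
green [221.9 193.5] [([221.8, 193.6], 139)]
amber [468.3 308.7] [([465.5, 310.1], 148)]
amber [318.5 429.3] [([308.7, 429.3], 52)]
blue [465.  265.9] [([464.9, 266.1], 285)]
blue [373.9 409.1] [([367.4, 410.9], 153)]
```

View pics/end.png

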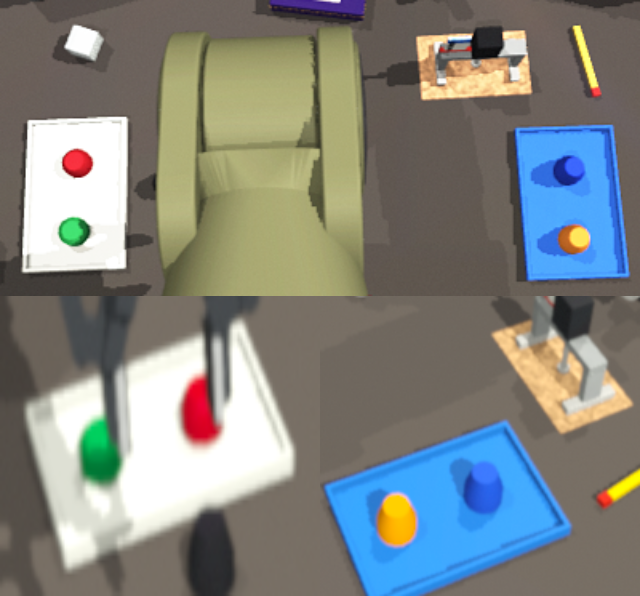

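Top crop: red (77,163) and green (74,232) stand flat in the white tray. Blue (568,170) and amber (573,239) stand flat in the blue tray. The gauge is upright on its pad. I'll hand in now.

```bash
python3 -c "
from plant import arm
print(arm.sign_off())"
```

```text
the job is handed in; nothing more can be done
None
```

The job is handed in at about 60 s, with no verdict returned: the gauge went over the brass block and the red, amber (knocked aside, found again), green and blue stones; it is back on its pad, with red and green in the white tray and amber and blue in the blue tray. I did not read the scale, so the sorting follows the height windows in your rules.

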